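# Hang the dish caddy on the bench rail

### The arm

A 6-joint arm with a two-finger parallel gripper is mounted at the origin on the work surface. World frame = base frame: x ahead of the robot, y to its left, z up, the work surface at z = 0. Lengths are in mm, angles in degrees, forces in N, time in s.
With the tool pointing down it reaches from about 350 to 850 mm from the base axis. Payload 8.1 kg.
Tool frame: the origin (TCP) lies midway between the tips of the shut fingers; the grasp point (between the pads) lies 19 mm behind it; z points along the fingers, y is the direction in which the jaws open and shut (so a half turn about z gives the same grasp; the last joint's range is limited). The gripper opens to 85 mm and grips with 20 to 120 N. Pads are 22 mm wide; open, the fingers measure 114 mm over their backs; the gripper's body (76 mm by 85 mm) begins 54 mm behind the grasp point. The pads swing forward as they close: fully open they stand 13 mm farther back than shut.
Start: joints at [-75.023, 7.471, 85.268, -0, 87.261, -4.893], TCP at [203.954, -564.277, 231.292] pointing down, gripper open.
Joint ranges: [-169.43, 169.43], [-51.17, 129.36], [1.28, 143.12], [-76.62, 256.62], [0, 156.53], [-152.29, 152.29]. Speed limits (degrees/s): [136.94, 136.94, 159.86, 180, 180, 180].

### API

Orientations are given as [roll, pitch, yaw] about the fixed x, y, z axes, in that order (R = Rz(yaw) Ry(pitch) Rx(roll)).
In Python, from bench import r gives the robot as it stands.
- The arm moves only by the tool carry_out, never from a script. Its argument "increments" is a list of rows, each a list of 3 entries, a list of its own where there are three numbers: the shift along the tool's x, y, z in m, then the turn, a rotation vector about the tool's x, y, z in rad, then the closure, from 0 (fully open) to 1 (shut). A call has 1 to 12 rows; each row shifts and turns the pose as measured when the row begins, along the tool's axes as they then stand; what a row does not reach is not made up. A row lasts 1/10 s, in which the tool goes at most 50 mm and 8.59 degrees, less where a joint would pass 70% of its speed; a pose out of reach is approached as far as the arm can. A call with a gripper value outside its range is refused whole. The fingers move at their own pace and stop on an object; "newtons" is the grip in N (left out, the last holds). Time passes only in rows, so rows that do not move let the fingers close. It gives the time, the measured TCP pose, the force and the opening at its end, in the units of the state.
- r.sense(): the state, without advancing time (a new reading comes with each control period).
- r.snapshot(name): name is "scene" or "top" or "wrist"; returns a dict with "image" (480x640x3 uint8, blue, green, red), "vertical_fov" (degrees; the focal length in pixels is half the picture's height over the tangent of half this angle, whatever the lens; pixels are square), "cx", "cy" (the principal point, pixels), "rvec" (rotation vector, rad) and "tvec" (3), from world to camera coordinates, as OpenCV has them. Camera axes: x right, y down, z forward; pixel columns grow to the right and rows downward; lengths in mm; the calibration is good to about 2 mm. A picture is of the moment at which its call begins. There is no depth.
- r.hand_in(): hands the job in, once; it reports no verdict.
The state is a dict: "time": time; "joint_pos": joint angles; "qd": joint speeds; "joint_efforts": joint torques, N m; "tool_pos": TCP position; "tcp_rot": TCP orientation; "ft_force": force on the tool from outside, world axes, zero at the start; "wrist_torque": the same for the moment, N m; "finger_gap": finger opening in mm.
Only numpy, scipy, OpenCV 4.12 (cv2) and the standard library are available. Lean on these libraries where they do the work, as an engineer would, in place of code of your own. Each camera call takes 0.05 s, during which the arm holds its last target.

### The job

Pick up the blue dish caddy by its raised grip and hang it near the middle of the rail stand: hold its front tipped up by about 20 degrees while you hook its lip over the top bar, then swing it down so that it hangs level with its back flat against the bars, and let go. Leave the orange caddy, which has no lip, where it is.

Things in the scene. Friction and masses are not known exactly. Their poses are not given: they have to be found in the camera images.
- caddy: Blue open caddy, 80 deep (x) by 100 wide (y), walls 65 mm high, 0.18 to 0.35 kg, upright on the bench. Origin: centre of underside; +x its front (faces roughly away from the robot), z up. Carry grip: a fin in the middle over the origin, 12 mm thick (y), 60 long (x), rising from the rim to 105 mm up; pinch it across its thickness from above. Hook lip at its back (-x).
- caddy_lip (a point): Middle of the blue caddy's lip slot, under the lip's flat top: x = -46, 66 mm above its origin; caddy's axes. It rests on the top bar when hung. The lip is 60 mm wide; the slot between the back wall (outer face x = -40) and the leg sloping down and back is 12 mm wide at the top, 26 mm at its mouth 20 mm lower (leg tip x = -69, 46 mm up).
- rail: Fixed stand: two level dark flat bars between white posts. Origin: on the bench under the bars' middle; y along the bars, z up, +x its front (roughly away from the robot), where the caddy hangs, same way round. Bars x -4 to +4, 240 mm free length; top bar 108 to 130 mm high, lower 70 to 86; posts 130 high. Foot 10 high, x -120 to +10. Hung caddy's origin: x about +44, z 64 mm.
- plain_caddy: Orange caddy, a bystander: same size and grip as the blue one, no lip. Origin: centre of its underside. It stands on the bench on one side of the rail, the blue one on the other side.
There are look-alikes about, which are no part of the job. Of the things that look like the caddy, the middle-sized one is meant.

How it is judged (in metres and radians):
On the way:
1. the blue caddy's lip is over the top bar while its front is tipped up by more than 10 degrees (z of caddy_lip in the frame of rail between 0.12 and 0.145 m and x of caddy_lip in the frame of rail between -0.012 and 0.012 m and x of caddy in the frame of rail above 0.045 m and angle between caddy's own z axis and vertical above 0.175 rad), for 0.2 s.
At the end, for the whole second after the job is handed in: The blue caddy hangs at rest by its lip on the top bar, within 60 mm of the rail's middle, level and square to the rail to 10 degrees, its back against the bars (origin 34 to 56 mm in front of the rail's origin, 56 to 72 mm above the bench); the orange caddy is within 30 mm of where it stood (z of caddy in the frame of rail between 0.056 and 0.072 m and x of caddy in the frame of rail between 0.034 and 0.056 m and y of caddy in the frame of rail between -0.06 and 0.06 m and angle between caddy's own z axis and vertical below 0.175 rad and angle between the x axis of caddy and the x axis of rail, either way round below 0.175 rad and linear speed of caddy below 0.03 m/s and distance of plain_caddy from where it was at the start of the episode below 0.03 m); the robot touches nothing.
It fails at once if the orange caddy is shifted by more than 30 mm (distance of plain_caddy from where it was at the start of the episode above 0.03 m).
It also fails if it takes over 40 s, if anything falls off the work surface, if the arm or the gripper's body presses on something with over 40 N, if the wrist force passes 120 N, or if a joint passes its speed limit or range.

## Working session

There is one attempt and no reset: what is moved stays moved. The work goes in short steps, Python scripts to look and compute and a tool call to move; the robot and the scene stay as the last step left them, time stands still between calls to the robot, and variables do not carry over. Pictures are saved under pics/ and viewed, and the job is handed in when it is done.

Besides the shell and the picture viewer there is one more tool, called after "Request:" by a JSON object that holds its "fn" and its "kwargs", one argument or row to a line. carry_out: Moves the arm, as the interface text tells. Its arguments: {"type":"object","properties":{"increments":{"type":"array"},"newtons":{"type":"number"}},"required":["increments"]}

```bash
mkdir -p pics; ls; cat > h.py <<'E'
import numpy as np, cv2
from bench import r
E
python3 - <<'E'
from h import *
import pickle
print(r.sense())
S={}
for n in ("scene","top","wrist"):
    s=r.snapshot(n); S[n]=s
    cv2.imwrite(f"pics/{n}0.png",s["image"])
    print(n,s["vertical_fov"],s["cx"],s["cy"],s["rvec"],s["tvec"])
pickle.dump(S,open("s0.pkl","wb"))
E
```

```text
pics
{'time': 0.0, 'joint_pos': array([-7.50217607e+01,  7.51533504e+00,  8.53294292e+01,  5.06690854e-04,
        8.72619179e+01, -4.89478109e+00]), 'qd': array([-0.07606745,  0.10340933, -0.06639221,  0.04421461, -0.00958267,
        0.02576416]), 'joint_efforts': array([ 3.08607901e-03, -5.69391203e+01, -5.00546837e+01,  2.00351797e-04,
        1.45868235e-02, -6.99373743e-06]), 'tool_pos': array([ 203.82584406, -563.7307849 ,  230.24063418]), 'tcp_rot': array([-1.79893750e+02, -9.60699429e-03,  1.98729868e+01]), 'ft_force': array([-0.72461734,  0.4142755 ,  0.60986942]), 'wrist_torque': array([-0.00383237, -0.00128691, -0.03828385]), 'finger_gap': 85.67422569639739}
scene 55.44755597122715 319.76565720538207 240.82323345571058 [ 0.69233569  2.6813504  -1.00857313] [ 356.43101836  -44.47609676 1183.70054618]
top 53.057460328709745 325.6354689841687 234.6565786207621 [ 2.15134652 -2.19006651  0.06961225] [-43.45558736 403.64707349 936.20559214]
wrist 65.37042076336998 320.6362006798047 232.07516269246824 [-2.36189903  1.66022915  0.25159476] [-599.43241964  -37.10274464  379.71377372]
```

View pics/scene0.png

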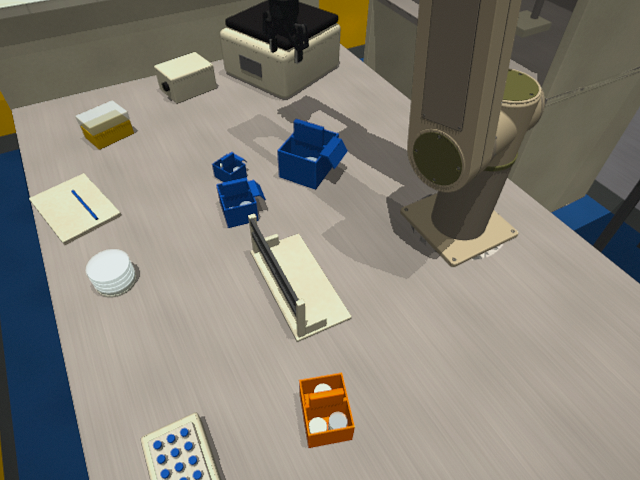

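View pics/top0.png

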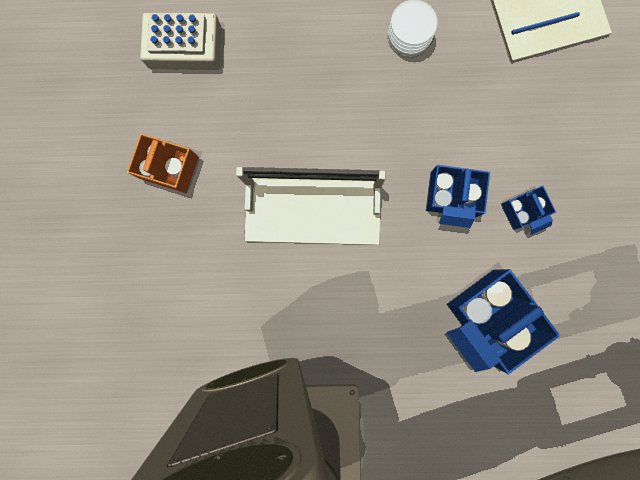

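View pics/wrist0.png

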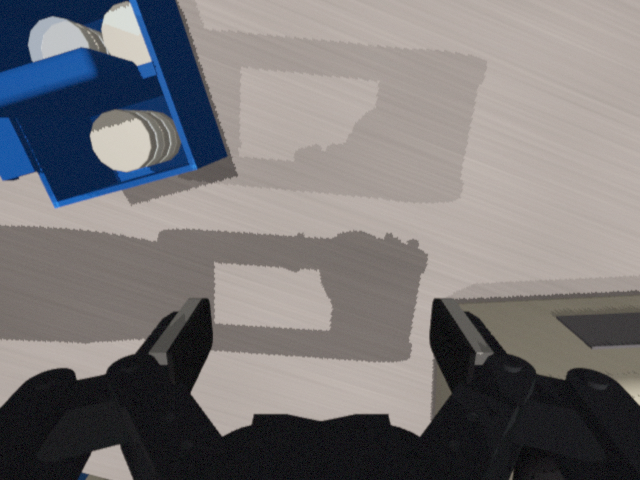

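The scene shows the rail in the middle and the orange caddy at top-view (163,163). There are three blue caddies: small (528,210), middle (458,192) and big (500,320). The middle one is the target, with its lip at the back near (458,217). I'll zoom in to get the corners.

```bash
python3 - <<'E'
import pickle,cv2
S=pickle.load(open("s0.pkl","rb"))
t=S["top"]["image"]
cv2.imwrite("pics/c1.png",cv2.resize(t[155:235,415:500],None,fx=7,fy=7,interpolation=cv2.INTER_CUBIC))
cv2.imwrite("pics/c2.png",cv2.resize(t[155:255,230:395],None,fx=4.8,fy=4.8,interpolation=cv2.INTER_CUBIC))
s=S["scene"]["image"]
cv2.imwrite("pics/c3.png",cv2.resize(s[170:235,205:275],None,fx=8,fy=8,interpolation=cv2.INTER_CUBIC))
cv2.imwrite("pics/c4.png",cv2.resize(s[205:350,235:365],None,fx=4,fy=4,interpolation=cv2.INTER_CUBIC))
E
```

```text
(no output)
```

View pics/c1.png

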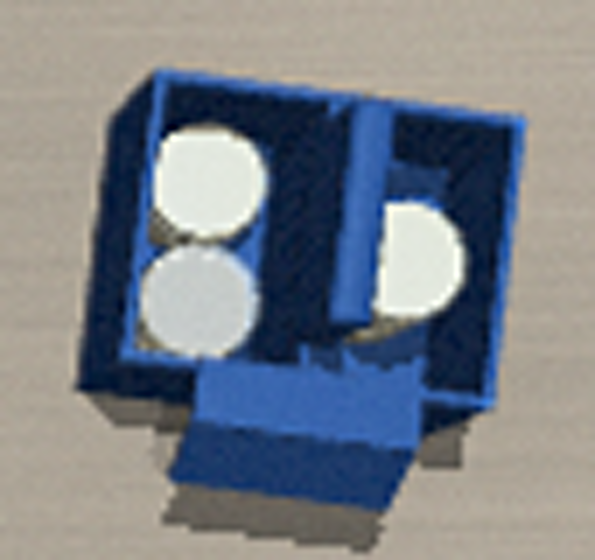

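View pics/c2.png

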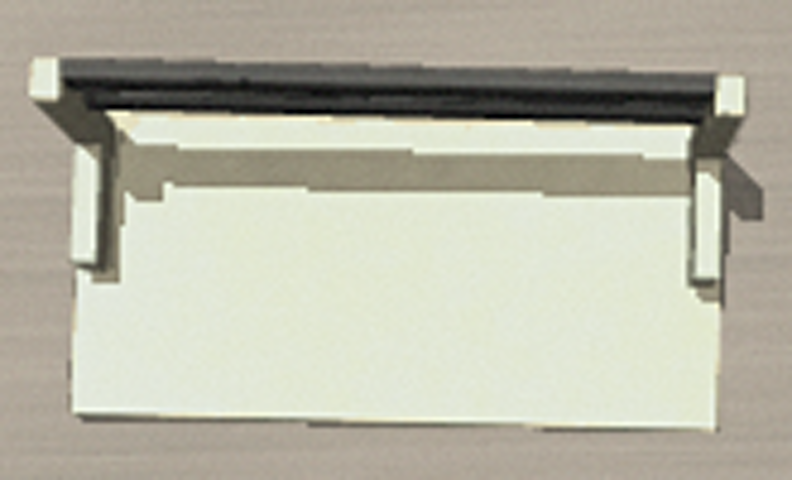

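View pics/c3.png

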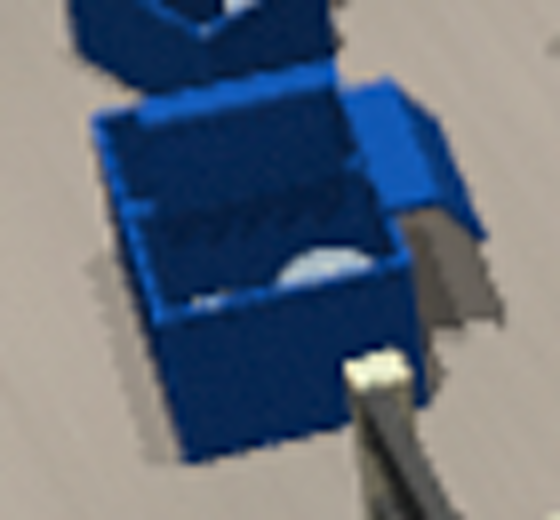

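View pics/c4.png

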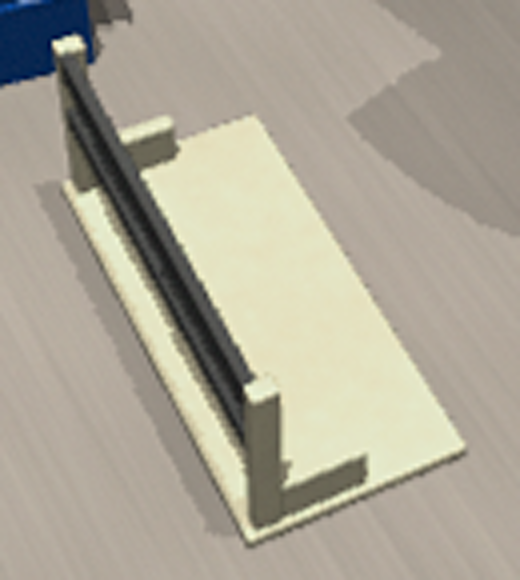

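```bash
cat > fit.py <<'E'
from h import *
import pickle
from scipy.optimize import least_squares
def K(s):
    f=240/np.tan(np.radians(s["vertical_fov"]/2)); return np.array([[f,0,s["cx"]],[0,f,s["cy"]],[0,0,1.]])
def proj(s,P): return cv2.projectPoints(np.asarray(P,float).reshape(-1,1,3),np.array(s["rvec"],float),np.array(s["tvec"],float),K(s),None)[0][:,0]
def T(p,P):
    c,n=np.cos(p[2]),np.sin(p[2]); P=np.asarray(P,float)
    return np.c_[p[0]+c*P[:,0]-n*P[:,1],p[1]+n*P[:,0]+c*P[:,1],P[:,2]]
def un(a,k,o): return (np.asarray(a,float)+.5)/k-.5+np.array(o)
E
python3 - <<'E'
from fit import *
S=pickle.load(open("s0.pkl","rb"))
# top, scene camera positions
for n in S:
    s=S[n];R=cv2.Rodrigues(np.array(s["rvec"]))[0]; print(n,-R.T@s["tvec"])
Pt=[(40,50,65),(40,-50,65),(-40,-50,65),(-40,50,65),(-40,50,0),(40,50,0),(-69,30,46),(-69,-30,46),(30,6,105),(30,-6,105),(-30,6,105),(-30,-6,105)]
ut=un([(158,72),(524,118),(492,405),(127,357),(78,390),(110,122),(168,482),(385,512),(355,100),(393,105),(333,320),(370,325)],7,(415,155))
Ps=[(40,50,65),(-40,50,65),(40,-50,65),(40,50,0)]
us=un([(160,318),(410,260),(97,118),(185,462)],8,(205,170))
def res(p,w=(1,1)): return np.r_[w[0]*(proj(S["top"],T(p,Pt))-ut).ravel(),w[1]*(proj(S["scene"],T(p,Ps))-us).ravel()]
for w in((1,1),(1,0),(0,1)):
    q=least_squares(res,[550,-200,0],args=(w,),x_scale=[100,100,1],loss='soft_l1'); print("caddy",q.x[:2],np.degrees(q.x[2]),np.abs(q.fun).max())
    if w==(1,1): print(res(q.x).reshape(-1,2).round(1).tolist()); C=q.x
# rail: p=x,y,yaw,footw
def rpts(p):
    fw=p[3]
    top=[(-120,fw,10),(-120,-fw,10),(4,120,130),(4,-120,130)]
    sc=[(10,-fw,10),(10,fw,10),(-120,fw,10),(-120,-fw,10)]
    return top,sc
ut2=un([(72,412),(715,430),(59,59),(716,75)],4.8,(230,155)); us2=un([(65,188),(248,540),(465,450),(255,115)],4,(235,205))
def res2(p,w=(1,1)):
    a,b=rpts(p); return np.r_[w[0]*(proj(S["top"],T(p,a))-ut2).ravel(),w[1]*(proj(S["scene"],T(p,b))-us2).ravel()]
for w in((1,1),(1,0),(0,1)):
    q=least_squares(res2,[550,50,0,130],args=(w,),x_scale=[100,100,1,100]); print("rail",q.x,np.degrees(q.x[2]))
    if w==(1,1): print(res2(q.x).reshape(-1,2).round(1).tolist()); Rl=q.x
np.save("C.npy",C);np.save("R.npy",Rl)
for n in("top","scene"):
    im=cv2.resize(S[n]["image"],None,fx=4,fy=4,interpolation=cv2.INTER_CUBIC)
    def dr(p,segs,col):
        for a,b in segs:
            u=(proj(S[n],T(p,[a,b]))+.5)*4-.5
            cv2.line(im,*[tuple(int(round(v*8)) for v in x) for x in u],col,1,cv2.LINE_AA,3)
    for x in(4,-4):
        for z in (130,108,86,70): dr(Rl,[((x,-120,z),(x,120,z))],(0,255,255) if x>0 else(0,0,255))
    for z in(0,65): 
        c=[(40,50,z),(40,-50,z),(-40,-50,z),(-40,50,z)]
        dr(C,list(zip(c,c[1:]+c[:1])),(0,255,0))
    c=[(30,6,105),(30,-6,105),(-30,-6,105),(-30,6,105)]; dr(C,list(zip(c,c[1:]+c[:1])),(0,255,255))
    if n=="top": cv2.imwrite("pics/o1.png",im[600:1000,920:1720]); cv2.imwrite("pics/o1b.png",im[600:1000,1640:2040])
    else: cv2.imwrite("pics/o2.png",im[680:1280,820:1420])
E
```

```text
scene [723.15747496 531.23781141 851.46804472]
top [324.52026876 -67.11665862 965.13325922]
wrist [ 274.91966891 -538.63618877  373.05310764]
caddy [ 480.79712146 -307.92990364] -8.87758721084639 1.6219508714964093
[[-0.1, -0.3], [0.5, 0.1], [0.3, 0.8], [-0.7, 0.5], [-0.3, 0.3], [-0.0, -0.2], [-0.0, 0.3], [0.3, 0.3], [0.1, -0.7], [1.3, -0.6], [-0.6, 0.4], [0.8, 0.6], [-0.5, 1.4], [0.2, 1.0], [-1.2, 0.4], [-0.0, 1.6]]
caddy [ 481.1074042  -307.69396002] -8.718538965451625 1.1152770990429417
caddy [ 478.03637019 -311.05792707] -9.877446602833512 0.8615747291099183
rail [ 5.07351549e+02 -2.74684943e+01 -4.63513625e-02  1.33302901e+02] -2.655737445598549
[[0.2, 0.5], [-0.1, 0.5], [0.7, -0.3], [-0.3, -0.2], [-1.0, -0.2], [-0.3, 0.8], [0.5, -0.5], [0.6, 0.6]]
rail [ 5.07586161e+02 -2.72124256e+01 -4.56654733e-02  1.33594504e+02] -2.616438890116521
rail [ 5.06912348e+02 -2.80193238e+01 -4.76983890e-02  1.33229117e+02] -2.73291638184209
```

View pics/o1.png

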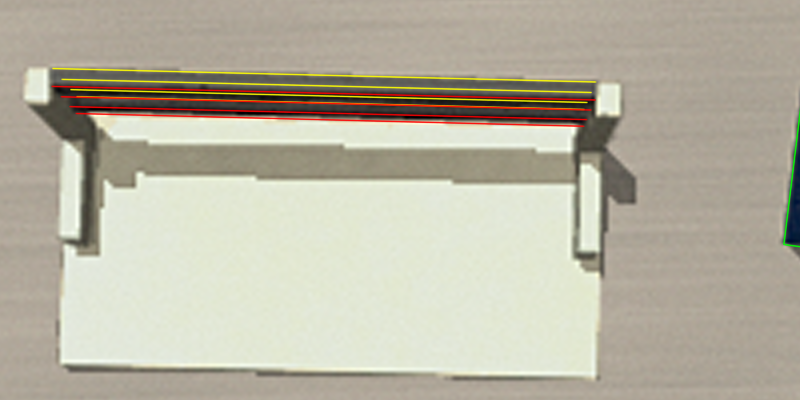

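View pics/o1b.png

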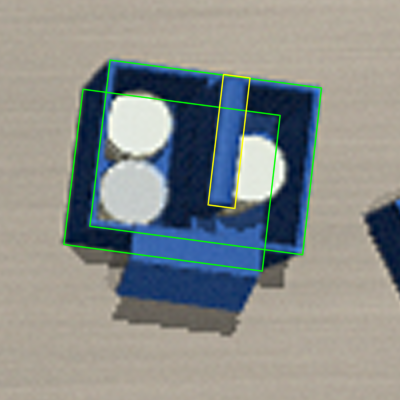

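View pics/o2.png

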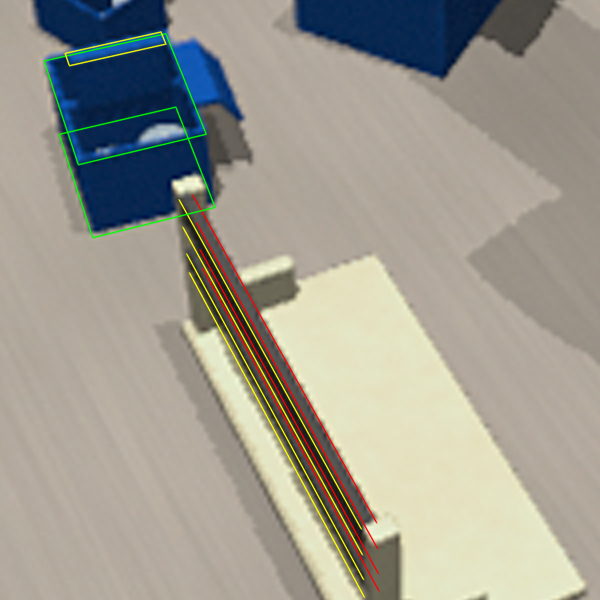

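```bash
cat > mv.py <<'E'
from fit import *
from scipy.spatial.transform import Rotation as Ro
def cur():
    s=r.sense(); return np.array(s["tool_pos"]),Ro.from_euler("xyz",s["tcp_rot"],degrees=True)
def plan(goal,rot,n,rotf=None):
    """straight move, n rows, goal mm, rot Rotation"""
    p,R=cur(); w=(R.inv()*rot).as_rotvec()
    f=lambda k:R*Ro.from_rotvec(w*k/n)
    for k in range(n):
        d=f(k).inv().apply((goal-p)/n)/1000
        print([d.round(4).tolist(),(w/n).round(4).tolist()])
def down(yaw,tip=0):  # degrees, tip = front up
    return Ro.from_euler("z",yaw,degrees=True)*Ro.from_euler("y",-tip,degrees=True)*Ro.from_euler("x",180,degrees=True)
E
python3 - <<'E'
from mv import *
plan(np.array([481,-308,200]),down(-8.9),10)
E
```

```text
[[0.0348, -0.0146, 0.0031], [-0.0001, 0.0, 0.0502]]
[[0.034, -0.0164, 0.0031], [-0.0001, 0.0, 0.0502]]
[[0.0331, -0.0181, 0.0031], [-0.0001, 0.0, 0.0502]]
[[0.0322, -0.0197, 0.0031], [-0.0001, 0.0, 0.0502]]
[[0.0311, -0.0213, 0.0031], [-0.0001, 0.0, 0.0502]]
[[0.03, -0.0228, 0.0031], [-0.0001, 0.0, 0.0502]]
[[0.0289, -0.0243, 0.0031], [-0.0001, 0.0, 0.0502]]
[[0.0276, -0.0257, 0.0031], [-0.0001, 0.0, 0.0502]]
[[0.0263, -0.0271, 0.0031], [-0.0001, 0.0, 0.0502]]
[[0.0249, -0.0284, 0.0031], [-0.0001, 0.0, 0.0502]]
```

Request:
{"fn": "carry_out", "kwargs": {
  "increments": [
    [[0.035,-0.015,0.003],[0,0,0.05],0.3],
    [[0.034,-0.016,0.003],[0,0,0.05],0.3],
    [[0.033,-0.018,0.003],[0,0,0.05],0.3],
    [[0.032,-0.02,0.003],[0,0,0.05],0.3],
    [[0.031,-0.021,0.003],[0,0,0.05],0.3],
    [[0.03,-0.023,0.003],[0,0,0.05],0.3],
    [[0.029,-0.024,0.003],[0,0,0.05],0.3],
    [[0.028,-0.026,0.003],[0,0,0.05],0.3],
    [[0.026,-0.027,0.003],[0,0,0.05],0.3],
    [[0.025,-0.028,0.003],[0,0,0.05],0.3],
    [[0,0,0],[0,0,0],0.3]
  ],
  "newtons": 60
}}

```text
time: 1.25
tool_pos: [490.5, -299.7, 195.2]
tcp_rot: [-179.7, 0.3, -10.3]
ft_force: [-0.3, -1.0, 0.1]
finger_gap: 59.9
```

```bash
python3 - <<'E'
from mv import *
s=r.sense(); print(s["time"],s["tool_pos"],s["tcp_rot"],s["finger_gap"],s["joint_pos"])
w=r.snapshot("wrist"); pickle.dump(w,open("w1.pkl","wb"))
C=np.load("C.npy"); im=w["image"].copy()
def dr(c,col):
    u=proj(w,T(C,c)).round().astype(int); cv2.polylines(im,[u],True,col,1)
dr([(40,50,65),(40,-50,65),(-40,-50,65),(-40,50,65)],(0,255,0))
dr([(30,6,105),(30,-6,105),(-30,-6,105),(-30,6,105)],(0,255,255))
cv2.imwrite("pics/w1.png",im)
plan(np.array([481,-308,200]),down(-8.9),1)
E
```

```text
1.25 [ 490.51851975 -299.69129621  195.15418239] [-179.71174201    0.28141466  -10.26433113] 59.904773827234 [-36.61874046   5.04658338  91.66177437   0.13419049  83.6717886
  63.63106515]
[[-0.0069, 0.0082, -0.0047], [-0.0041, 0.0056, -0.0229]]
```

View pics/w1.png

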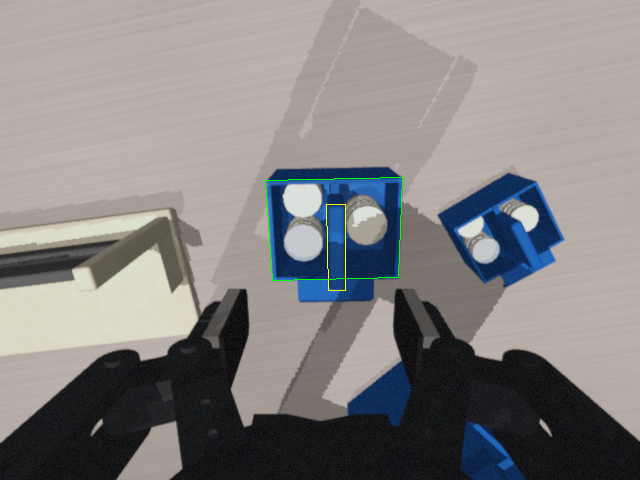

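```bash
python3 - <<'E'
from fit import *
w=pickle.load(open("w1.pkl","rb"))
cv2.imwrite("pics/w1c.png",cv2.resize(w["image"][155:315,250:420],None,fx=4.5,fy=3.7,interpolation=cv2.INTER_CUBIC))
R=cv2.Rodrigues(np.array(w["rvec"]))[0]; print(-R.T@w["tvec"],R)
E
```

```text
[ 565.38866588 -314.1801596   337.50869978] [[-0.17974844 -0.98370101 -0.0047761 ]
 [-0.93889408  0.17010817  0.29923422]
 [-0.29354455  0.05827114 -0.95416774]]
```

View pics/w1c.png

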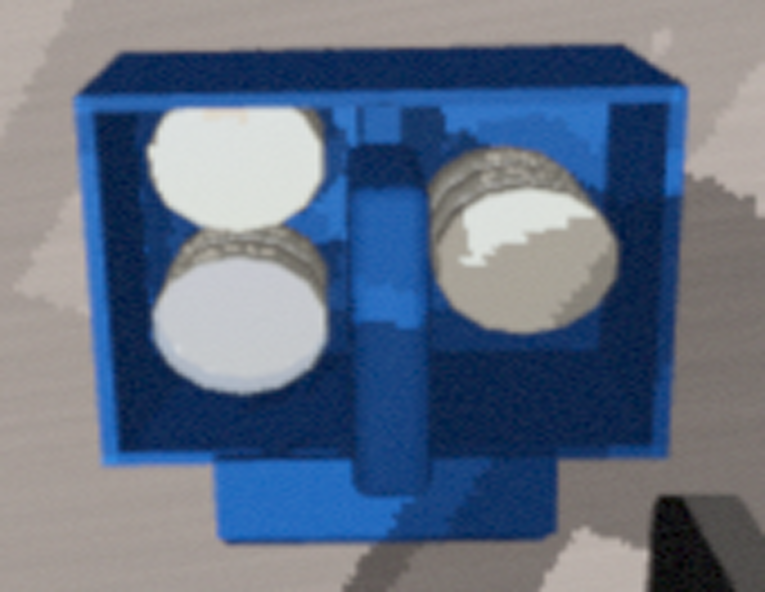

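The wrist view confirms the caddy pose: the rim and the fin top, pixels (328–345, 205–289), match the projected model. Next I'll centre over it and descend.

```bash
python3 - <<'E'
from mv import *
print(r.sense()["time"]); plan(np.array([481,-308,140]),down(-8.9),3)
E
```

```text
1.3
[[-0.0022, 0.0028, 0.0184], [-0.0014, 0.0019, -0.0076]]
[[-0.0023, 0.0028, 0.0184], [-0.0014, 0.0019, -0.0076]]
[[-0.0023, 0.0027, 0.0184], [-0.0014, 0.0019, -0.0076]]
```

Request:
{"fn": "carry_out", "kwargs": {
  "increments": [
    [[-0.0022,0.0028,0.018],[-0.0014,0.002,-0.008],0.35],
    [[-0.0022,0.0028,0.018],[-0.0014,0.002,-0.008],0.35],
    [[-0.0022,0.0028,0.018],[-0.0014,0.002,-0.008],0.35],
    [[0,0,0],[0,0,0],0.35]
  ]
}}

```text
time: 1.7
tool_pos: [479.1, -310.6, 140.1]
tcp_rot: [179.9, -0.0, -8.6]
ft_force: [-0.3, 1.2, -0.8]
finger_gap: 55.8
```

```bash
python3 - <<'E'
from mv import *
print(r.sense()["tool_pos"]); plan(np.array([481,-308,74]),down(-8.9),4)
E
```

```text
[ 479.09665111 -310.57179485  140.08235873]
[[0.0004, -0.0007, 0.0165], [0.0005, -0.0, 0.0011]]
[[0.0004, -0.0007, 0.0165], [0.0005, -0.0, 0.0011]]
[[0.0004, -0.0007, 0.0165], [0.0005, -0.0, 0.0011]]
[[0.0004, -0.0007, 0.0165], [0.0005, -0.0, 0.0011]]
```

Request:
{"fn": "carry_out", "kwargs": {
  "increments": [
    [[0.0004,-0.0007,0.0165],[0.0005,0,0.001],0.35],
    [[0.0004,-0.0007,0.0165],[0.0005,0,0.001],0.35],
    [[0.0004,-0.0007,0.0165],[0.0005,0,0.001],0.35],
    [[0.0004,-0.0007,0.0165],[0.0005,0,0.001],0.35],
    [[0,0,0],[0,0,0],0.35],
    [[0,0,0],[0,0,0],0.35]
  ]
}}

```text
time: 2.3
tool_pos: [480.4, -312.4, 75.4]
tcp_rot: [179.9, -0.2, -9.1]
ft_force: [0.7, 0.3, -0.2]
finger_gap: 55.6
```

```bash
python3 - <<'E'
from mv import *
print(r.sense()["tool_pos"]); plan(np.array([481,-308,74]),down(-8.9),1)
w=r.snapshot("wrist"); cv2.imwrite("pics/w2.png",w["image"])
E
```

```text
[ 480.43803161 -312.35474959   75.35990066]
[[-0.0001, -0.0044, 0.0013], [0.0024, -0.0029, -0.0035]]
```

View pics/w2.png

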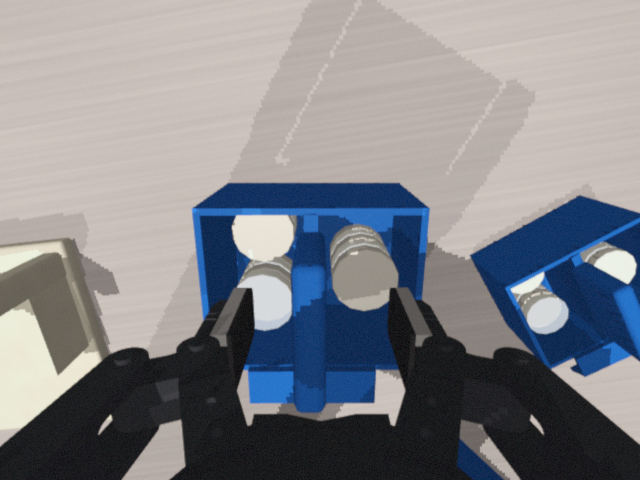

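The jaws straddle the fin, which sits at column 310 against a jaw middle of about 321. I'll centre by 4 mm and close.

Request:
{"fn": "carry_out", "kwargs": {
  "increments": [
    [[0,-0.0044,0.001],[0.002,-0.003,-0.003],0.35],
    [[0,0,0],[0,0,0],0.7],
    [[0,0,0],[0,0,0],1.0],
    [[0,0,0],[0,0,0],1.0],
    [[0,0,0],[0,0,0],1.0],
    [[0,0,0],[0,0,0],1.0],
    [[0,0,0],[0,0,0],1.0]
  ],
  "newtons": 70
}}

```text
time: 3.05
tool_pos: [482.8, -308.8, 77.7]
tcp_rot: [179.9, -0.2, -8.9]
ft_force: [-0.4, 0.4, -0.2]
finger_gap: 10.6
```

```bash
python3 - <<'E'
from mv import *
s=r.sense();print(s["tool_pos"],s["tcp_rot"],s["finger_gap"],s["ft_force"],s["wrist_torque"])
E
```

```text
[ 482.77894377 -308.78975238   77.68518467] [179.85842423  -0.21589632  -8.89650892] 10.638925934669757 [-0.36392116  0.44932263 -0.20678939] [0.08580206 0.02147277 0.0189925 ]
```

Request:
{"fn": "carry_out", "kwargs": {
  "increments": [
    [[0,0,-0.008],[0,0,0],1.0],
    [[0,0,-0.015],[0,0,0],1.0],
    [[0,0,-0.022],[0,0,0],1.0],
    [[0,0,-0.025],[0,0,0],1.0],
    [[0,0,-0.025],[0,0,0],1.0],
    [[0,0,-0.025],[0,0,0],1.0],
    [[0,0,-0.02],[0,0,0],1.0],
    [[0,0,-0.01],[0,0,0],1.0],
    [[0,0,0],[0,0,0],1.0],
    [[0,0,0],[0,0,0],1.0]
  ]
}}

```text
time: 4.05
tool_pos: [480.6, -307.3, 239.0]
tcp_rot: [179.9, -0.1, -8.9]
ft_force: [0.8, 1.0, -2.9]
finger_gap: 10.9
```

```bash
python3 - <<'E'
from mv import *
s=r.sense();print(s["tool_pos"],s["tcp_rot"],s["finger_gap"],s["ft_force"],s["wrist_torque"])
for n in("wrist","top","scene"): 
    q=r.snapshot(n); cv2.imwrite(f"pics/{n}3.png",q["image"]); pickle.dump(q,open(f"{n}3.pkl","wb"))
E
```

```text
[ 480.59351853 -307.27712523  239.02797843] [ 1.79901138e+02 -1.16163173e-01 -8.90901502e+00] 10.894522682448688 [ 0.8022084   1.02221255 -2.9094694 ] [-0.03292289 -0.01913775  0.04910342]
```

View pics/wrist3.png

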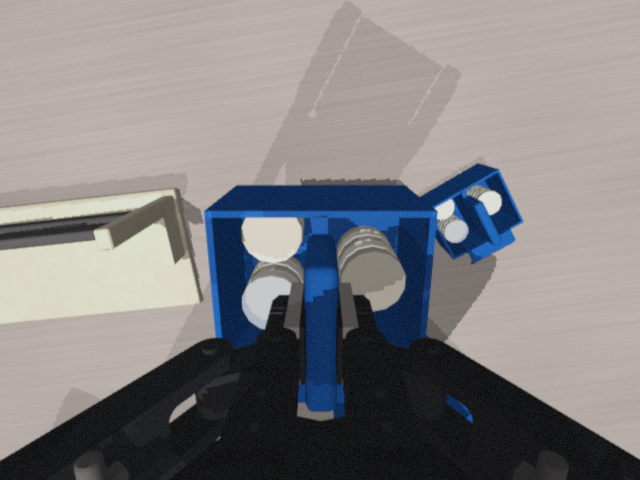

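View pics/scene3.png

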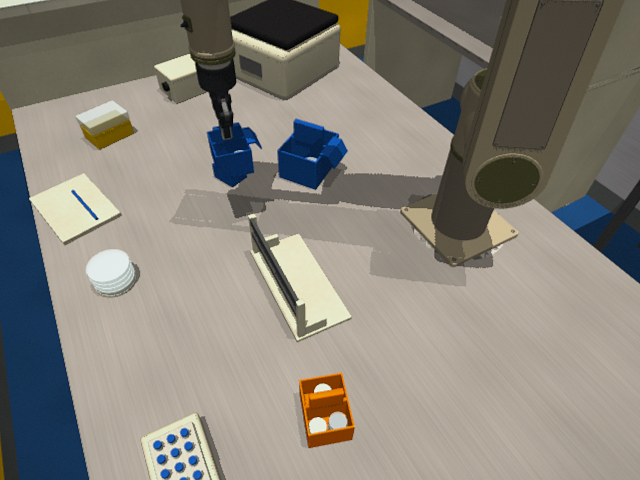

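```bash
python3 - <<'E'
from fit import *
w=pickle.load(open("wrist3.pkl","rb"))
cv2.imwrite("pics/w3c.png",cv2.resize(w["image"][170:430,190:450],None,fx=2.3,fy=2.3,interpolation=cv2.INTER_CUBIC))
E
```

```text
(no output)
```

View pics/w3c.png

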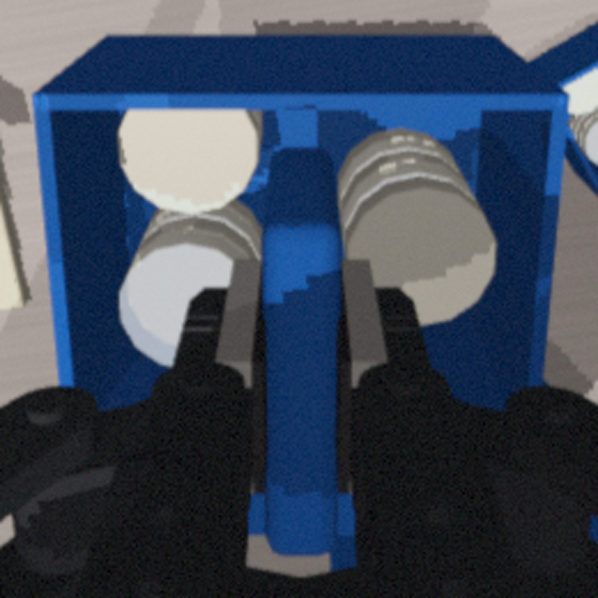

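```bash
cat > inh.py <<'E'
from mv import *
def inhand(w,Pc,u):
    ok,rv,tv=cv2.solvePnP(np.array(Pc,float),np.array(u,float),K(w),None,flags=cv2.SOLVEPNP_SQPNP)
    ok,rv,tv=cv2.solvePnP(np.array(Pc,float),np.array(u,float),K(w),None,rv,tv,True)
    e=cv2.projectPoints(np.array(Pc,float),rv,tv,K(w),None)[0][:,0]-u
    Rw=cv2.Rodrigues(np.array(w["rvec"]))[0]; 
    R=Rw.T@cv2.Rodrigues(rv)[0]; t=Rw.T@(tv.ravel()-np.array(w["tvec"]))
    return R,t,e
E
python3 - <<'E'
from inh import *
w=pickle.load(open("wrist3.pkl","rb"))
Pc=[(40,50,65),(40,-50,65),(40,50,0),(40,-50,0),(30,6,105),(30,-6,105),(-30,6,105),(-30,-6,105)]
u=un([(34,95),(567,95),(105,36),(493,36),(262,225),(340,225),(267,553),(331,553)],2.3,(190,170))
R,t,e=inhand(w,Pc,u)
print(t,Ro.from_matrix(R).as_euler("xyz",degrees=True)); print(e.round(1).tolist())
p,Rt=cur()
# TCP in caddy frame
print("TCP in caddy",R.T@(p-t)," rel rot", (Ro.from_matrix(R).inv()*Rt*Ro.from_euler("x",180,degrees=True)).as_euler("xyz",degrees=True))
E
```

```text
[ 477.28570245 -306.45979095  158.35301315] [ 0.10680795 -0.13267665 -9.18165559]
[[0.7, -0.5], [-1.3, 0.0], [1.4, -0.8], [-1.1, -0.4], [-0.7, -0.1], [0.5, -0.0], [-1.2, 0.6], [1.8, 0.6]]
TCP in caddy [ 3.14430425  0.11218401 79.51038046]  rel rot [-0.15197129  0.11419426  0.27409977]
```

The grip is good, with the TCP at about (2.5, 0, 78) in the caddy frame and tilt about 0. Next I'll work out the transfer to the pre-hook pose.

```bash
cat > hang.py <<'E'
from mv import *
G=np.array([2.5,0,78.])
def tgt(lx,lz,a,ly=0,yawoff=0):
    p=np.load("R.npy"); yr=np.degrees(p[2])+yawoff
    Rz=Ro.from_euler("z",np.degrees(p[2]),degrees=True)
    Rc=Ro.from_euler("z",yr,degrees=True)*Ro.from_euler("y",-a,degrees=True)
    lip=np.array([p[0],p[1],0])+Rz.apply([lx,ly,lz])
    o=lip-Rc.apply([-46,0,66]); return o+Rc.apply(G),Rc*Ro.from_euler("x",180,degrees=True)
def state():
    """caddy in rail frame from the tool pose"""
    p=np.load("R.npy"); t,Rt=cur(); Rz=Ro.from_euler("z",np.degrees(p[2]),degrees=True)
    Rc=Rz.inv()*Rt*Ro.from_euler("x",180,degrees=True)
    o=Rz.inv().apply(t-np.array([p[0],p[1],0]))-Rc.apply(G)
    s=r.sense(); print("t",s["time"],"orig",o.round(1),"lip",(o+Rc.apply([-46,0,66])).round(1),"rpy",Rc.as_euler("xyz",degrees=True).round(2),"F",s["ft_force"].round(1),"M",s["wrist_torque"].round(2),"gap",round(s["finger_gap"],1))
E
python3 - <<'E'
from hang import *
state(); print(tgt(0,185,20)[0]); plan(*tgt(0,185,20),11)
E
```

```text
t 4.2 orig [ -16.6 -280.2  159.9] lip [ -62.4 -275.2  225.9] rpy [-0.05 -0.02 -6.25] F [-0.6 -0.5 -3.1] M [-0.   -0.03  0.03] gap 11.4
[548.77785869 -29.39003648 212.8642884 ]
[[0.0023, -0.0259, 0.0023], [0.0018, 0.0317, -0.0098]]
[[0.0024, -0.0259, 0.0024], [0.0018, 0.0317, -0.0098]]
[[0.0026, -0.0258, 0.0025], [0.0018, 0.0317, -0.0098]]
[[0.0028, -0.0258, 0.0026], [0.0018, 0.0317, -0.0098]]
[[0.0029, -0.0258, 0.0028], [0.0018, 0.0317, -0.0098]]
[[0.0031, -0.0257, 0.0029], [0.0018, 0.0317, -0.0098]]
[[0.0033, -0.0257, 0.0031], [0.0018, 0.0317, -0.0098]]
[[0.0034, -0.0257, 0.0032], [0.0018, 0.0317, -0.0098]]
[[0.0036, -0.0256, 0.0034], [0.0018, 0.0317, -0.0098]]
[[0.0037, -0.0256, 0.0035], [0.0018, 0.0317, -0.0098]]
[[0.0038, -0.0255, 0.0037], [0.0018, 0.0317, -0.0098]]
```

Request:
{"fn": "carry_out", "kwargs": {
  "increments": [
    [[0.001,-0.012,0.001],[0.001,0.016,-0.005],1.0],
    [[0.002,-0.026,0.002],[0.002,0.032,-0.01],1.0],
    [[0.0025,-0.026,0.0025],[0.002,0.032,-0.01],1.0],
    [[0.003,-0.026,0.0025],[0.002,0.032,-0.01],1.0],
    [[0.003,-0.026,0.003],[0.002,0.032,-0.01],1.0],
    [[0.003,-0.026,0.003],[0.002,0.032,-0.01],1.0],
    [[0.003,-0.026,0.003],[0.002,0.032,-0.01],1.0],
    [[0.0035,-0.026,0.003],[0.002,0.032,-0.01],1.0],
    [[0.0035,-0.026,0.003],[0.002,0.032,-0.01],1.0],
    [[0.0035,-0.026,0.0035],[0.002,0.032,-0.01],1.0],
    [[0.004,-0.025,0.0035],[0.001,0.032,-0.01],1.0],
    [[0.002,-0.013,0.002],[0.001,0.016,-0.005],1.0]
  ]
}}

```text
time: 5.4
tool_pos: [548.3, -14.6, 210.0]
tcp_rot: [-179.9, -21.3, -2.4]
ft_force: [-0.9, -0.1, -3.9]
finger_gap: 10.7
```

Request:
{"fn": "carry_out", "kwargs": {
  "increments": [
    [[0,0,0],[0,0,0],1.0],
    [[0,0,0],[0,0,0],1.0]
  ]
}}

```text
time: 5.6
tool_pos: [546.2, -11.2, 207.4]
tcp_rot: [-179.8, -21.1, -2.2]
ft_force: [0.1, 0.0, -3.3]
finger_gap: 10.7
```

```bash
python3 - <<'E'
from hang import *
state(); plan(*tgt(0,165,20),2)
for n in("wrist","top","scene"): 
    q=r.snapshot(n); cv2.imwrite(f"pics/{n}4.png",q["image"]); pickle.dump(q,open(f"{n}4.pkl","wb"))
    im=q["image"]
    if n=="top": cv2.imwrite("pics/top4c.png",cv2.resize(im[90:260,220:400],None,fx=4,fy=3.5))
E
```

```text
t 5.6 orig [ 63.8  18.5 133.7] lip [ -2.9  17.8 178.7] rpy [  0.2  -21.12   0.46] F [ 0.1  0.  -3.3] M [ 0.03  0.33 -0.04] gap 10.7
[[-0.0011, 0.0091, 0.0073], [-0.0031, -0.0097, 0.0037]]
[[-0.001, 0.009, 0.0074], [-0.0031, -0.0097, 0.0037]]
```

View pics/scene4.png

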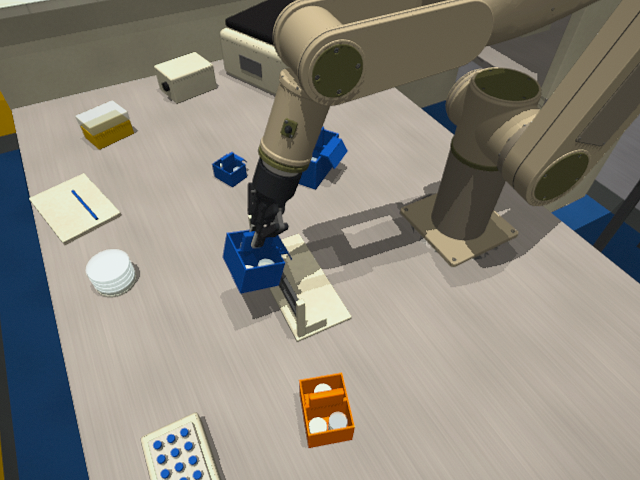

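View pics/top4.png

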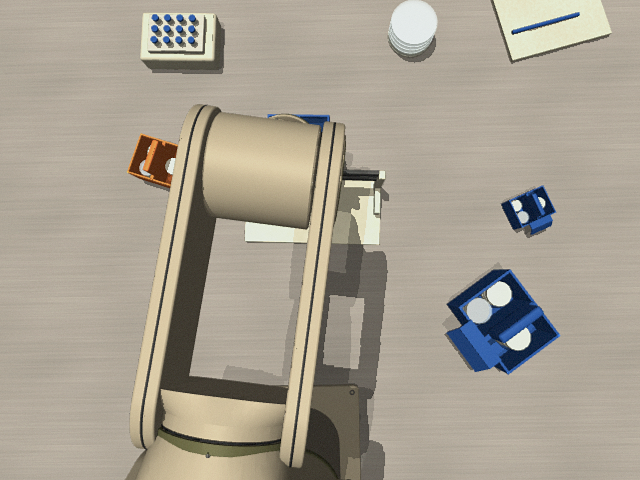

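View pics/wrist4.png

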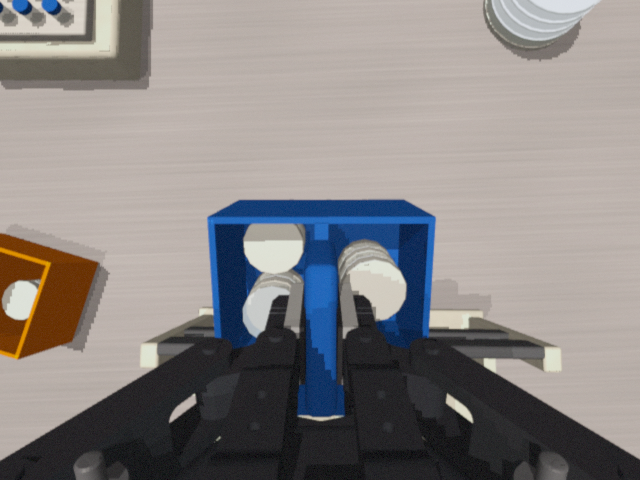

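```bash
python3 - <<'E'
from fit import *
w=pickle.load(open("wrist4.pkl","rb"))
cv2.imwrite("pics/w4c.png",cv2.resize(w["image"][185:430,195:450],None,fx=2.4,fy=2.4,interpolation=cv2.INTER_CUBIC))
im=w["image"].copy(); Rl=np.load("R.npy")
for x,c in((4,(0,255,255)),(-4,(0,0,255))):
  u=proj(w,T(Rl,[(x,-120,130),(x,120,130)])).round().astype(int); cv2.line(im,*map(tuple,u.tolist()),c,1)
cv2.imwrite("pics/w4d.png",cv2.resize(im[290:400,130:230],None,fx=5,fy=5)); cv2.imwrite("pics/w4e.png",cv2.resize(im[290:400,420:580],None,fx=5,fy=5))
E
```

```text
(no output)
```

View pics/w4c.png

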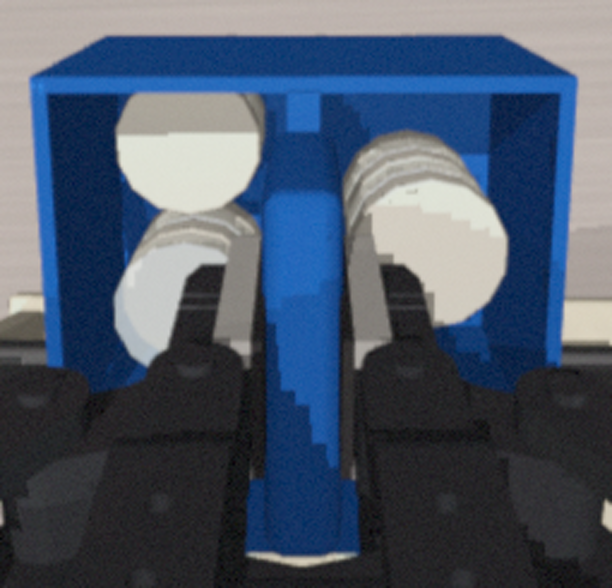

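View pics/w4d.png

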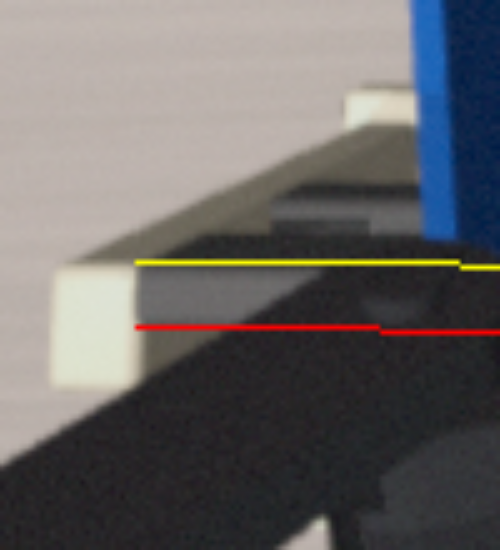

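View pics/w4e.png

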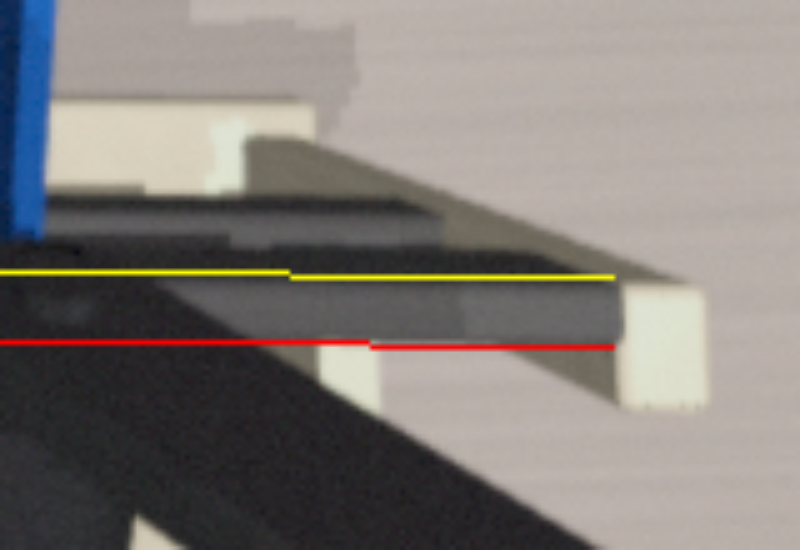

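```bash
python3 - <<'E'
from inh import *
Pc=[(40,50,65),(40,-50,65),(40,50,0),(40,-50,0),(30,6,105),(30,-6,105)]
u3=un([(34,95),(567,95),(105,36),(493,36),(262,225),(340,225)],2.3,(190,170))
u4=un([(31,78),(576,78),(107,36),(500,36),(262,192),(343,192)],2.4,(195,185))
w3=pickle.load(open("wrist3.pkl","rb"));w4=pickle.load(open("wrist4.pkl","rb"))
# work in camera frame: camera rigid to tool. params dx,dz,pitch about tool in caddy plane; 
Rl=np.load("R.npy")
def toolpose(i):
    pass
# camera->tool from current pose & w4
p,Rt=cur(); Rw=Ro.from_rotvec(np.array(w4["rvec"],float)); c=Rw.inv().apply(-np.array(w4["tvec"]))
Rct=Rw*Rt  # tool axes in camera
tct=Rw.apply(p)+w4["tvec"]
print("tool in cam",tct,Rct.as_rotvec())
def pr(q): # q: TCP in caddy x,y,z ; pitch, yaw
    Rc=Rct*Ro.from_euler("x",-180,degrees=True)*Ro.from_euler("zy",[q[4],-q[3]],degrees=True)
    X=Rc.apply(np.array(Pc,float)-np.array(q[:3]))+tct
    return cv2.projectPoints(X,np.zeros(3),np.zeros(3),K(w4),None)[0][:,0]
for u in(u3,u4):
    q=least_squares(lambda q:np.r_[(pr(q)-u).ravel()],[2.5,0,78,0,0]); print(q.x.round(2),q.fun.reshape(-1,2).round(1).tolist())
E
```

```text
tool in cam [  0.9075517   29.57700139 158.07225107] [ 0.23511108  0.23517045 -1.55772224]
[ 3.840e+00 -1.030e+00  7.921e+01 -4.000e-01  4.000e-02] [[-0.2, -0.1], [0.1, -0.2], [1.4, 0.1], [0.0, -0.0], [-1.2, 0.1], [0.5, 0.1]]
[ 5.89 -0.77 79.02 -5.56 -0.  ] [[-0.0, -0.3], [-0.3, -0.2], [-0.2, 0.1], [-0.3, 0.1], [-0.4, 0.1], [1.0, 0.1]]
```

The bar projection matches the wrist view within about 1 px. The caddy has slipped about 5° in the grip, so its real tilt is about 16°. I'll raise the grip force and add the slip to the model.

```bash
sed -i 's/^G=.*/G=np.array([4.7,0,78.3]); SL=5.2\nB=Ro.from_euler("y",-SL,degrees=True)*Ro.from_euler("x",180,degrees=True)/; s/Rc\*Ro.from_euler("x",180,degrees=True)$/Rc*B/; s/Rz.inv()\*Rt\*Ro.from_euler("x",180,degrees=True)/Rz.inv()*Rt*B.inv()/' hang.py; cat hang.py; python3 - <<'E'
from hang import *
state(); plan(*tgt(0.5,165,20,0),3)
E
```

```text
from mv import *
G=np.array([4.7,0,78.3]); SL=5.2
B=Ro.from_euler("y",-SL,degrees=True)*Ro.from_euler("x",180,degrees=True)
def tgt(lx,lz,a,ly=0,yawoff=0):
    p=np.load("R.npy"); yr=np.degrees(p[2])+yawoff
    Rz=Ro.from_euler("z",np.degrees(p[2]),degrees=True)
    Rc=Ro.from_euler("z",yr,degrees=True)*Ro.from_euler("y",-a,degrees=True)
    lip=np.array([p[0],p[1],0])+Rz.apply([lx,ly,lz])
    o=lip-Rc.apply([-46,0,66]); return o+Rc.apply(G),Rc*B
def state():
    """caddy in rail frame from the tool pose"""
    p=np.load("R.npy"); t,Rt=cur(); Rz=Ro.from_euler("z",np.degrees(p[2]),degrees=True)
    Rc=Rz.inv()*Rt*B.inv()
    o=Rz.inv().apply(t-np.array([p[0],p[1],0]))-Rc.apply(G)
    s=r.sense(); print("t",s["time"],"orig",o.round(1),"lip",(o+Rc.apply([-46,0,66])).round(1),"rpy",Rc.as_euler("xyz",degrees=True).round(2),"F",s["ft_force"].round(1),"M",s["wrist_torque"].round(2),"gap",round(s["finger_gap"],1))
t 5.75 orig [ 55.6  17.3 131.3] lip [ -6.7  16.7 182.1] rpy [  0.17 -15.95   0.38] F [-0.2 -1.2 -3.1] M [0.01 0.4  0.01] gap 10.7
[[-0.0001, 0.0057, 0.005], [-0.0019, 0.0236, 0.0019]]
[[-0.0002, 0.0057, 0.005], [-0.0019, 0.0236, 0.0019]]
[[-0.0003, 0.0057, 0.005], [-0.0019, 0.0236, 0.0019]]
```

Request:
{"fn": "carry_out", "kwargs": {
  "increments": [
    [[0,0,0],[0,0,0],1.0],
    [[0,0.0055,0.005],[-0.002,0.024,0.002],1.0],
    [[0,0.0055,0.005],[-0.002,0.024,0.002],1.0],
    [[0,0.0055,0.005],[-0.002,0.024,0.002],1.0],
    [[0,0,0],[0,0,0],1.0],
    [[0,0,0],[0,0,0],1.0]
  ],
  "newtons": 120
}}

```text
time: 6.35
tool_pos: [552.3, -33.4, 194.1]
tcp_rot: [180.0, -25.3, -3.0]
ft_force: [-0.3, -0.2, -3.4]
finger_gap: 10.0
```

```bash
python3 - <<'E'
from hang import *
state(); plan(*tgt(0.5,145,20,0),3)
for n in("wrist","scene"): 
    q=r.snapshot(n); cv2.imwrite(f"pics/{n}5.png",q["image"]); pickle.dump(q,open(f"{n}5.pkl","wb"))
    im=q["image"]
    if n=="wrist": cv2.imwrite("pics/w5c.png",cv2.resize(im[185:430,195:450],None,fx=2.4,fy=2.4,interpolation=cv2.INTER_CUBIC))
    else: cv2.imwrite("pics/s5c.png",cv2.resize(im[200:350,210:360],None,fx=4,fy=4,interpolation=cv2.INTER_CUBIC))
E
```

```text
t 6.35 orig [ 67.7  -4.  119. ] lip [  1.8  -3.5 165.1] rpy [ -0.03 -20.14  -0.37] F [-0.3 -0.2 -3.4] M [ 0.01  0.47 -0.03] gap 10.0
[[-0.0033, -0.0013, 0.0059], [0.0011, -0.0008, -0.0019]]
[[-0.0033, -0.0013, 0.0059], [0.0011, -0.0008, -0.0019]]
[[-0.0032, -0.0013, 0.0059], [0.0011, -0.0008, -0.0019]]
```

View pics/w5c.png

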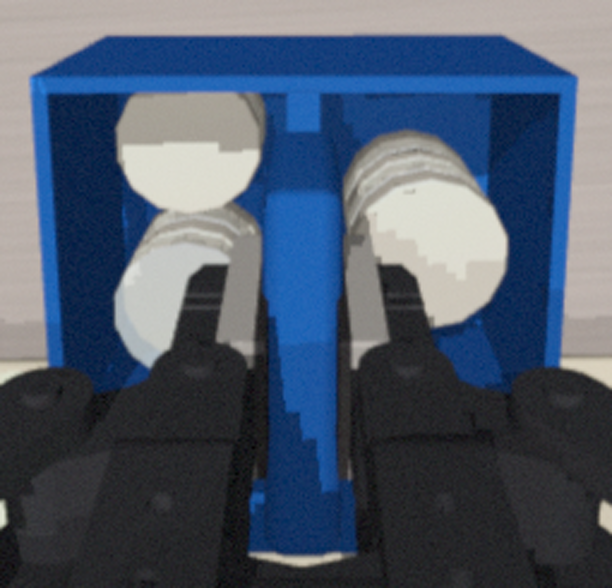

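View pics/s5c.png

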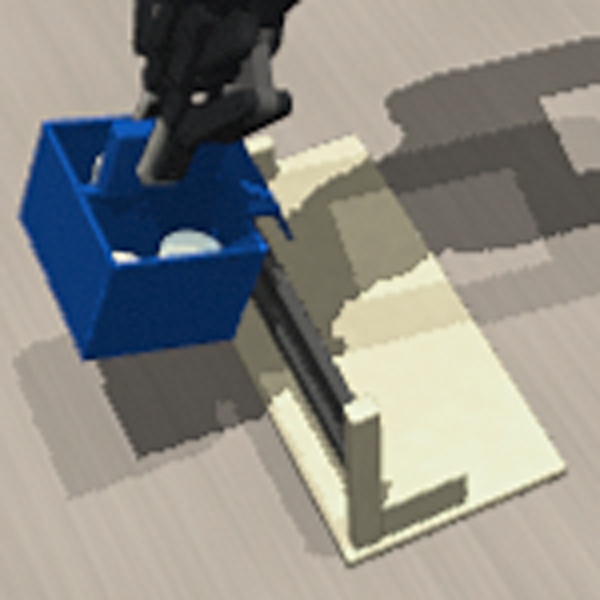

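The in-hand pose hasn't changed, so the slip has stopped. I'll check the modelled pose against the scene view before lowering.

```bash
cat > ov.py <<'E'
from hang import *
def ov(q,fn,crop,k):
    im=cv2.resize(q["image"],None,fx=k,fy=k,interpolation=cv2.INTER_CUBIC)
    t,Rt=cur(); Rc=Rt*B.inv(); o=t-Rc.apply(G)
    def pl(P,c,closed=True):
        u=((proj(q,P)+.5)*k-.5).round().astype(int); cv2.polylines(im,[u],closed,c,1,cv2.LINE_AA)
    f=lambda P:Rc.apply(np.array(P,float))+o
    for z in(0,65): pl(f([(40,50,z),(40,-50,z),(-40,-50,z),(-40,50,z)]),(0,255,0))
    pl(f([(30,6,105),(30,-6,105),(-30,-6,105),(-30,6,105)]),(0,255,255))
    for y in(30,-30): pl(f([(-40,y,66),(-52,y,66),(-69,y,46)]),(255,0,255),False)
    Rl=np.load("R.npy")
    for x in(4,-4): pl(T(Rl,[(x,-120,130),(x,120,130)]),(0,0,255),False)
    x0,y0,x1,y1=[v*k for v in crop]; cv2.imwrite(fn,im[y0:y1,x0:x1])
E
python3 - <<'E'
from ov import *
ov(pickle.load(open("scene5.pkl","rb")),"pics/s5o.png",(210,200,360,350),4)
E
```

```text
(no output)
```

View pics/s5o.png

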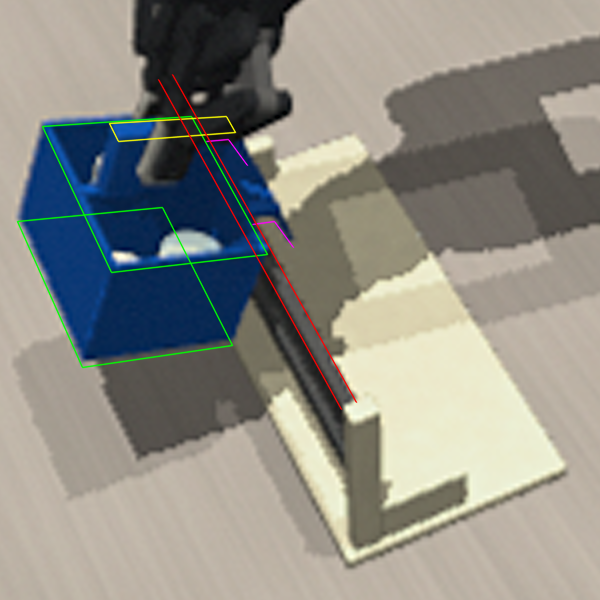

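Request:
{"fn": "carry_out", "kwargs": {
  "increments": [
    [[-0.0033,-0.0013,0.006],[0.001,0,-0.002],1.0],
    [[-0.0033,-0.0013,0.006],[0.001,0,-0.002],1.0],
    [[-0.0033,-0.0013,0.006],[0.001,0,-0.002],1.0],
    [[0,0,0],[0,0,0],1.0]
  ]
}}

```text
time: 6.85
tool_pos: [551.7, -28.3, 172.5]
tcp_rot: [180.0, -25.3, -2.5]
ft_force: [-1.1, 0.4, -3.4]
finger_gap: 10.2
```

```bash
python3 - <<'E'
from ov import *
state(); plan(*tgt(0.5,137,20,0),3)
q=r.snapshot("scene"); ov(q,"pics/s6o.png",(210,200,360,350),4)
E
```

```text
t 6.85 orig [66.8  1.3 97.4] lip [  0.9   1.1 143.5] rpy [-2.000e-02 -2.013e+01  1.200e-01] F [-1.1  0.4 -3.4] M [-0.01  0.49 -0.06] gap 10.2
[[-0.0011, 0.0004, 0.0019], [-0.0002, -0.0008, 0.0006]]
[[-0.0011, 0.0004, 0.0019], [-0.0002, -0.0008, 0.0006]]
[[-0.001, 0.0004, 0.0019], [-0.0002, -0.0008, 0.0006]]
```

View pics/s6o.png

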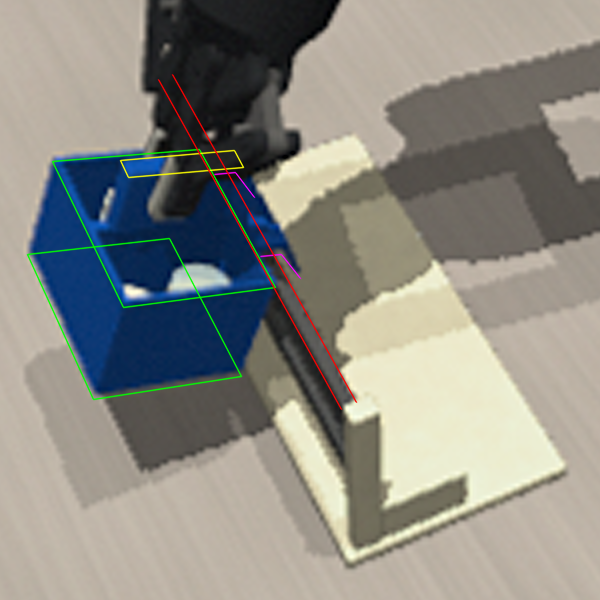

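Request:
{"fn": "carry_out", "kwargs": {
  "increments": [
    [[-0.001,0,0.002],[0,0,0],1.0],
    [[-0.001,0,0.002],[0,0,0],1.0],
    [[-0.001,0,0.002],[0,0,0],1.0],
    [[0,0,0],[0,0,0],1.0],
    [[0,0,0],[0,0,0],1.0],
    [[0,0,0],[0,0,0],1.0]
  ]
}}

```text
time: 7.5
tool_pos: [552.2, -28.4, 166.6]
tcp_rot: [180.0, -25.4, -2.5]
ft_force: [0.1, 0.9, -2.6]
finger_gap: 10.3
```

```bash
python3 - <<'E'
from hang import *
state(); plan(*tgt(0.5,132,20,0),3)
E
```

```text
t 7.5 orig [67.6  1.2 91.5] lip [  1.6   1.1 137.5] rpy [ -0.04 -20.23   0.13] F [ 0.1  0.9 -2.6] M [ 0.04  0.51 -0.05] gap 10.3
[[-0.0011, 0.0004, 0.0016], [-0.0001, -0.0014, 0.0007]]
[[-0.0011, 0.0004, 0.0016], [-0.0001, -0.0014, 0.0007]]
[[-0.0011, 0.0004, 0.0016], [-0.0001, -0.0014, 0.0007]]
```

Request:
{"fn": "carry_out", "kwargs": {
  "increments": [
    [[-0.001,0,0.0015],[0,-0.001,0],1.0],
    [[-0.001,0,0.0015],[0,-0.001,0],1.0],
    [[-0.001,0,0.0015],[0,-0.001,0],1.0],
    [[0,0,0],[0,0,0],1.0],
    [[0,0,0],[0,0,0],1.0]
  ]
}}

```text
time: 8.0
tool_pos: [551.6, -28.4, 161.0]
tcp_rot: [180.0, -25.3, -2.5]
ft_force: [0.4, 0.2, -2.5]
finger_gap: 10.1
```

```bash
python3 - <<'E'
from hang import *
state(); plan(*tgt(0.,132,12,0),4)
E
```

```text
t 8.0 orig [66.7  1.1 85.9] lip [  0.8   1.  132.1] rpy [ -0.04 -20.08   0.13] F [ 0.4  0.2 -2.5] M [0.04 0.48 0.01] gap 10.1
[[-0.0001, 0.0003, 0.0018], [-0.0, -0.0352, 0.0005]]
[[0.0, 0.0003, 0.0018], [-0.0, -0.0352, 0.0005]]
[[0.0001, 0.0003, 0.0018], [-0.0, -0.0352, 0.0005]]
[[0.0001, 0.0003, 0.0018], [-0.0, -0.0352, 0.0005]]
```

Request:
{"fn": "carry_out", "kwargs": {
  "increments": [
    [[0,0,0.0018],[0,-0.035,0],1.0],
    [[0,0,0.0018],[0,-0.035,0],1.0],
    [[0,0,0.0018],[0,-0.035,0],1.0],
    [[0,0,0.0018],[0,-0.035,0],1.0],
    [[0,0,0],[0,0,0],1.0]
  ]
}}

```text
time: 8.5
tool_pos: [554.6, -28.6, 154.5]
tcp_rot: [179.9, -17.0, -2.5]
ft_force: [0.4, -0.9, -2.5]
finger_gap: 10.2
```

```bash
python3 - <<'E'
from ov import *
state(); plan(*tgt(-0.5,131.5,5,0),4)
q=r.snapshot("scene"); ov(q,"pics/s7o.png",(210,200,360,350),4)
E
```

```text
t 8.5 orig [58.7  1.  76.9] lip [1.000e-01 9.000e-01 1.321e+02] rpy [ -0.05 -11.84   0.11] F [ 0.4 -0.9 -2.5] M [ 0.03  0.31 -0.02] gap 10.2
[[-0.0001, 0.0003, 0.0016], [0.0001, -0.0299, 0.0005]]
[[-0.0, 0.0003, 0.0016], [0.0001, -0.0299, 0.0005]]
[[0.0, 0.0003, 0.0016], [0.0001, -0.0299, 0.0005]]
[[0.0001, 0.0003, 0.0016], [0.0001, -0.0299, 0.0005]]
```

View pics/s7o.png

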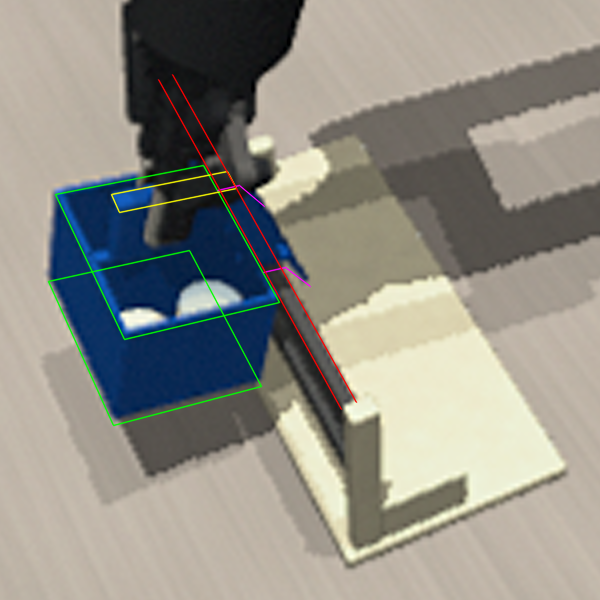

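Request:
{"fn": "carry_out", "kwargs": {
  "increments": [
    [[0,0,0.0016],[0,-0.03,0],1.0],
    [[0,0,0.0016],[0,-0.03,0],1.0],
    [[0,0,0.0016],[0,-0.03,0],1.0],
    [[0,0,0.0016],[0,-0.03,0],1.0],
    [[0,0,0],[0,0,0],1.0]
  ]
}}

```text
time: 9.05
tool_pos: [555.5, -28.4, 147.9]
tcp_rot: [180.0, -10.3, -2.5]
ft_force: [0.4, 0.6, -3.3]
finger_gap: 9.8
```

```bash
python3 - <<'E'
from hang import *
state(); plan(*tgt(-1.5,131,0,0),4)
E
```

```text
t 9.05 orig [50.4  1.3 69.5] lip [ -1.2   1.2 131.2] rpy [-0.03 -5.08  0.12] F [ 0.4  0.6 -3.3] M [-0.06  0.21  0.05] gap 9.8
[[0.0, 0.0003, 0.0012], [0.0, -0.0221, 0.0005]]
[[0.0001, 0.0003, 0.0012], [0.0, -0.0221, 0.0005]]
[[0.0001, 0.0003, 0.0012], [0.0, -0.0221, 0.0005]]
[[0.0001, 0.0003, 0.0012], [0.0, -0.0221, 0.0005]]
```

Request:
{"fn": "carry_out", "kwargs": {
  "increments": [
    [[0,0,0.0012],[0,-0.022,0],1.0],
    [[0,0,0.0012],[0,-0.022,0],1.0],
    [[0,0,0.0012],[0,-0.022,0],1.0],
    [[0,0,0.0012],[0,-0.022,0],1.0],
    [[0,0,0],[0,0,0],1.0]
  ]
}}

```text
time: 9.55
tool_pos: [556.3, -28.4, 143.2]
tcp_rot: [180.0, -5.0, -2.5]
ft_force: [0.6, 0.5, -2.8]
finger_gap: 9.9
```

```bash
python3 - <<'E'
from ov import *
state(); plan(*tgt(-1.5,129,0,0),2)
q=r.snapshot("scene"); ov(q,"pics/s8o.png",(210,200,360,350),4)
q=r.snapshot("wrist"); cv2.imwrite("pics/w8.png",q["image"])
E
```

```text
t 9.55 orig [44.   1.3 64.9] lip [ -1.8   1.2 131. ] rpy [-0.02  0.16  0.12] F [ 0.6  0.5 -2.8] M [ 0.01  0.07 -0.02] gap 9.9
[[0.0, 0.0007, 0.0009], [0.0001, 0.0014, 0.001]]
[[0.0, 0.0007, 0.0009], [0.0001, 0.0014, 0.001]]
```

View pics/s8o.png

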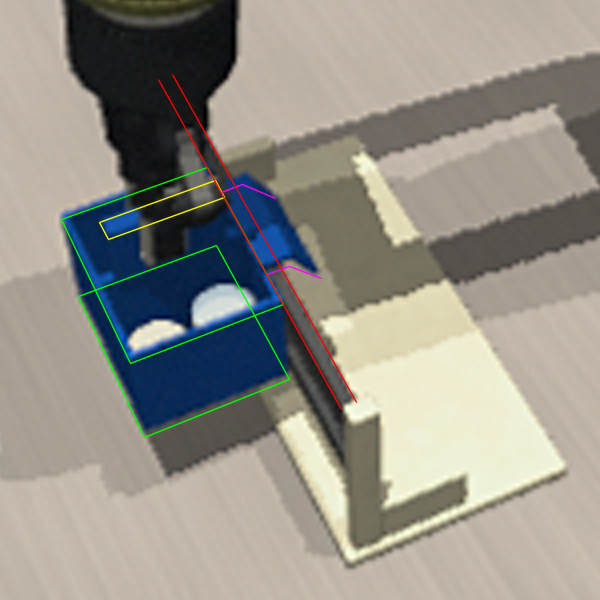

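View pics/w8.png

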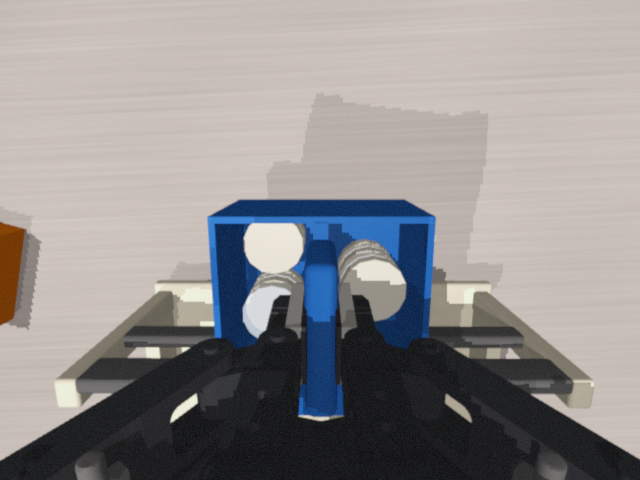

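The lip sits over the bar and the caddy is level, but the wrist still carries the weight. I'll lower it onto the bar until the force changes.

Request:
{"fn": "carry_out", "kwargs": {
  "increments": [
    [[0,0.0005,0.001],[0,0,0],1.0],
    [[0,0,0.001],[0,0,0],1.0],
    [[0,0,0],[0,0,0],1.0],
    [[0,0,0],[0,0,0],1.0]
  ]
}}

```text
time: 10.05
tool_pos: [556.2, -28.9, 141.4]
tcp_rot: [180.0, -5.1, -2.5]
ft_force: [-0.6, 1.0, -2.1]
finger_gap: 10.0
```

```bash
python3 - <<'E'
from hang import *
state()
E
```

```text
t 10.05 orig [44.1  0.8 63.1] lip [ -1.9   0.7 129.1] rpy [-0.02  0.06  0.13] F [-0.6  1.  -2.1] M [0.   0.03 0.04] gap 10.0
```

Request:
{"fn": "carry_out", "kwargs": {
  "increments": [
    [[0,0,0.001],[0,0,0],1.0],
    [[0,0,0.001],[0,0,0],1.0],
    [[0,0,0],[0,0,0],1.0],
    [[0,0,0],[0,0,0],1.0]
  ]
}}

```text
time: 10.45
tool_pos: [556.9, -29.0, 141.4]
tcp_rot: [180.0, -5.3, -2.5]
ft_force: [0.0, 0.0, -2.6]
finger_gap: 10.2
```

```bash
python3 - <<'E'
from hang import *
state()
E
```

```text
t 10.45 orig [44.9  0.8 63.1] lip [ -1.2   0.7 129.1] rpy [-0.04 -0.06  0.13] F [ 0.   0.  -2.6] M [ 0.03  0.1  -0.01] gap 10.2
```

Request:
{"fn": "carry_out", "kwargs": {
  "increments": [
    [[0,0,0.002],[0,0,0],1.0],
    [[0,0,0],[0,0,0],1.0],
    [[0,0,0],[0,0,0],1.0]
  ]
}}

```text
time: 10.75
tool_pos: [557.7, -29.0, 141.4]
tcp_rot: [180.0, -5.4, -2.5]
ft_force: [-0.4, 0.0, -1.0]
finger_gap: 9.7
```

```bash
python3 - <<'E'
from hang import *
state()
E
```

```text
t 10.75 orig [45.8  0.7 63.1] lip [ -0.3   0.7 129. ] rpy [-0.04 -0.15  0.13] F [-0.4  0.  -1. ] M [0.12 0.34 0.  ] gap 9.7
```

The TCP height has stopped at 141.4 mm while the load fell from about −3 N to −1 N, so the lip is resting on the bar. I'll release the grip.

Request:
{"fn": "carry_out", "kwargs": {
  "increments": [
    [[0,0,0],[0,0,0],0.75],
    [[0,0,0],[0,0,0],0.6],
    [[0,0,0],[0,0,0],0.45],
    [[0,0,0],[0,0,0],0.4],
    [[0,0,0],[0,0,0],0.4]
  ],
  "newtons": 20
}}

```text
time: 11.25
tool_pos: [558.4, -29.1, 141.1]
tcp_rot: [179.9, -5.4, -2.5]
ft_force: [0.3, 0.5, 0.7]
finger_gap: 51.3
```

```bash
python3 - <<'E'
from ov import *
state()
q=r.snapshot("scene"); ov(q,"pics/s9o.png",(210,200,360,350),4)
q=r.snapshot("wrist"); cv2.imwrite("pics/w9.png",q["image"])
E
```

```text
t 11.25 orig [46.6  0.6 62.8] lip [  0.4   0.6 128.6] rpy [-0.05 -0.24  0.13] F [0.3 0.5 0.7] M [-0.01  0.08  0.02] gap 51.3
```

View pics/s9o.png

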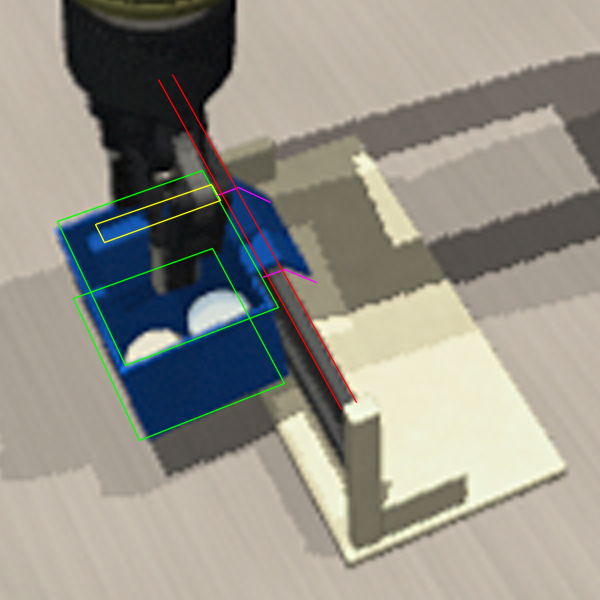

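View pics/w9.png

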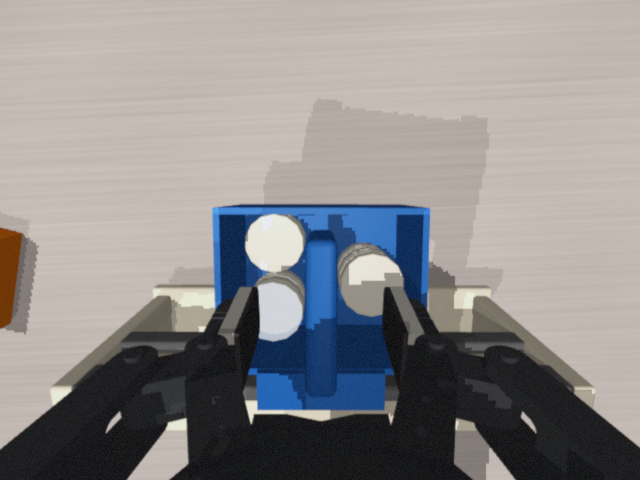

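Released. The front looks a little lower than before, with rim row 208 and base edge row 205. I'll measure the tilt.

```bash
python3 - <<'E'
from inh import *
w=r.snapshot("wrist"); pickle.dump(w,open("w9.pkl","wb"))
cv2.imwrite("pics/w9c.png",cv2.resize(w["image"][190:420,205:445],None,fx=2.5,fy=2.5,interpolation=cv2.INTER_CUBIC))
E
```

```text
(no output)
```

View pics/w9c.png

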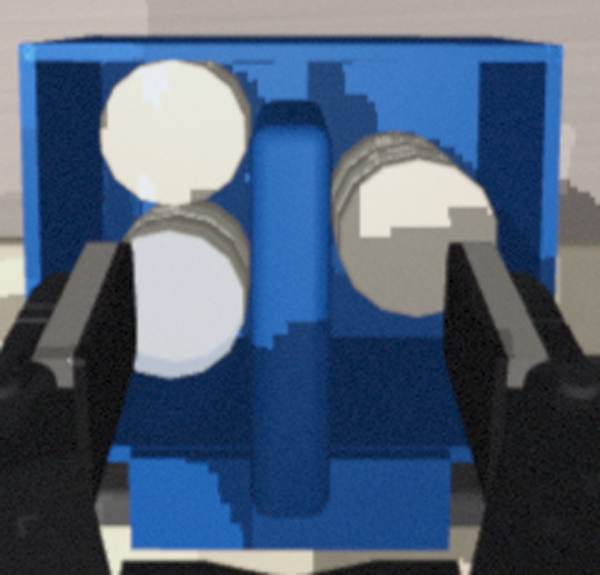

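```bash
python3 - <<'E'
from inh import *
w=pickle.load(open("w9.pkl","rb"))
Pc=[(40,50,65),(40,-50,65),(40,50,0),(40,-50,0),(30,6,105),(30,-6,105),(-30,6,105),(-30,-6,105)]
u=un([(20,45),(562,46),(88,38),(502,38),(252,127),(331,127),(251,515),(329,515)],2.5,(205,190))
R,t,e=inhand(w,Pc,u); p=np.load("R.npy"); Rz=Ro.from_euler("z",p[2])
print("rail frame orig",Rz.inv().apply(t-[p[0],p[1],0]),(Rz.inv()*Ro.from_matrix(R)).as_euler("xyz",degrees=True),e.round(1).tolist())
plan(cur()[0]+np.array([0,0,80]),cur()[1],6)
E
```

```text
rail frame orig [42.10121923 -0.48434602 57.0801247 ] [-0.52752841  5.80878447 -0.03093052] [[1.6, -0.1], [-0.2, -0.2], [4.0, -1.1], [-4.9, -0.9], [-1.1, -0.9], [0.4, -0.8], [-0.2, 1.5], [0.3, 1.6]]
[[0.0013, 0.0, -0.0133], [0.0, 0.0, 0.0]]
[[0.0013, 0.0, -0.0133], [0.0, 0.0, 0.0]]
[[0.0013, 0.0, -0.0133], [0.0, 0.0, 0.0]]
[[0.0013, 0.0, -0.0133], [0.0, 0.0, 0.0]]
[[0.0013, 0.0, -0.0133], [0.0, 0.0, 0.0]]
[[0.0013, 0.0, -0.0133], [0.0, 0.0, 0.0]]
```

Request:
{"fn": "carry_out", "kwargs": {
  "increments": [
    [[0.001,0,-0.01],[0,0,0],0.4],
    [[0.0013,0,-0.013],[0,0,0],0.4],
    [[0.0013,0,-0.013],[0,0,0],0.4],
    [[0.0013,0,-0.013],[0,0,0],0.4],
    [[0.0013,0,-0.013],[0,0,0],0.4],
    [[0.0013,0,-0.013],[0,0,0],0.4],
    [[0.002,0,-0.02],[0,0,0],0.4],
    [[0.002,0,-0.02],[0,0,0],0.4],
    [[0,0,0],[0,0,0],0.4]
  ]
}}

```text
time: 12.3
tool_pos: [559.9, -29.2, 270.1]
tcp_rot: [179.9, -5.7, -2.5]
ft_force: [0.7, 0.2, 0.3]
finger_gap: 51.0
```

```bash
python3 - <<'E'
from inh import *
for n in ("wrist","scene"):
    w=r.snapshot(n); pickle.dump(w,open(n+"10.pkl","wb"))
    im=w["image"]
    cv2.imwrite("pics/%s10.png"%n, im)
w=pickle.load(open("scene10.pkl","rb"))
cv2.imwrite("pics/s10c.png",cv2.resize(w["image"][230:320,215:315],None,fx=6,fy=6,interpolation=cv2.INTER_CUBIC))
w=pickle.load(open("wrist10.pkl","rb"))
cv2.imwrite("pics/w10c.png",cv2.resize(w["image"][170:350,210:430],None,fx=3.3,fy=3.3,interpolation=cv2.INTER_CUBIC))
print(r.sense()["tool_pos"])
E
```

```text
[558.71335698 -29.0274654  266.59654816]
```

View pics/w10c.png

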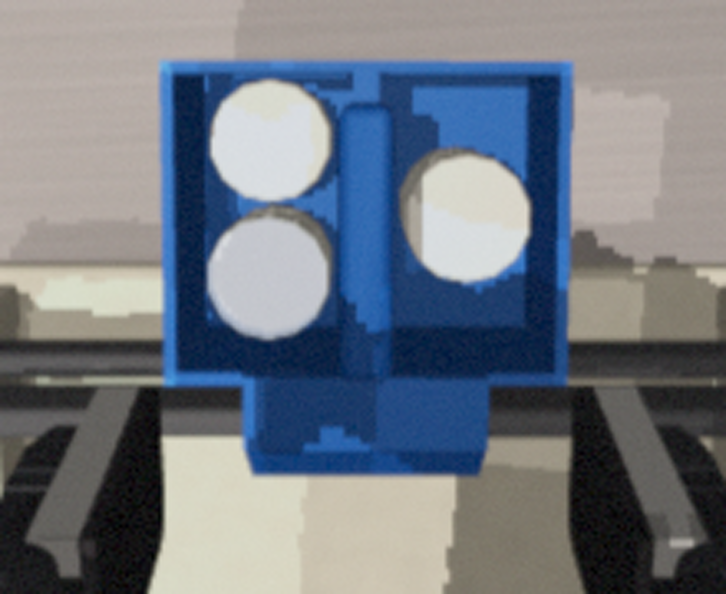

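View pics/s10c.png

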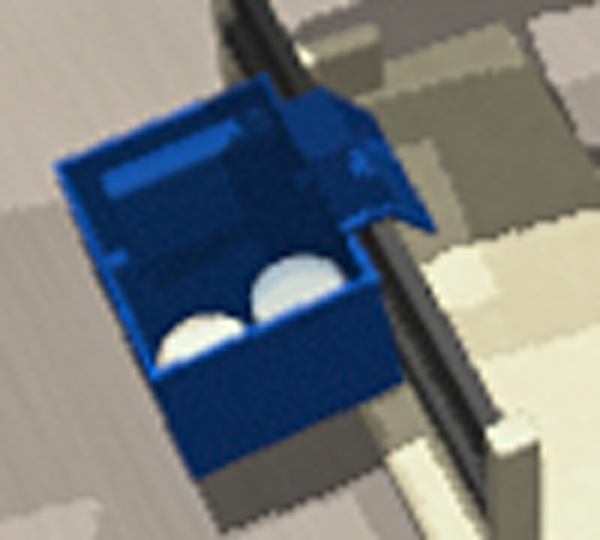

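```bash
python3 - <<'E'
from inh import *
w=pickle.load(open("wrist10.pkl","rb"));s=pickle.load(open("scene10.pkl","rb")); p=np.load("R.npy"); Rz=Ro.from_euler("z",p[2])
Pw=np.array([(40,50,65),(40,-50,65),(-40,-50,65),(-40,50,65),(30,6,105),(30,-6,105),(-30,6,105),(-30,-6,105),(-69,30,46),(-69,-30,46)],float)
uw=un([(162,64),(573,64),(568,385),(165,385),(342,104),(390,104),(343,375),(390,375),(253,473),(481,473)],3.3,(210,170))
Ps=np.array([(40,50,65),(-40,50,65),(40,-50,65),(-40,-50,65),(40,50,0),(-40,50,0)],float)
us=un([(155,377),(380,272),(60,165),(265,77),(195,475),(403,380)],6,(215,230))
def f(q,ww=1,ws=1):
    R=Rz*Ro.from_euler("xyz",q[3:6],degrees=True); o=Rz.apply(q[:3])+[p[0],p[1],0]
    return np.r_[ww*(proj(w,R.apply(Pw)+o)-uw).ravel(),ws*(proj(s,R.apply(Ps)+o)-us-q[6:8]).ravel(),q[6:8]*.3]
for ww,ws in((1,1),(1,1e-3),(1e-3,1)):
    q=least_squares(f,[44,0,64,0,0,0,0,0],args=(ww,ws),loss="soft_l1"); print(q.x.round(2)); 
    if ww==ws: print(f(q.x).reshape(-1,2).round(1).tolist())
im=w["image"].copy()
for x,c in((4,(0,255,255)),(-4,(0,0,255))):
  u=proj(w,T(p,[(x,-120,130),(x,120,130)])).round().astype(int); cv2.line(im,*map(tuple,u.tolist()),c,1)
cv2.imwrite("pics/w10d.png",im[150:400])
E
```

```text
[ 4.058e+01  0.000e+00  5.523e+01 -1.100e-01  6.840e+00 -1.000e-02
  4.000e-01  2.180e+00]
[[0.5, -0.4], [-0.8, -0.3], [-0.6, -0.5], [0.8, -0.5], [-0.9, -0.3], [1.5, -0.3], [-1.1, 1.2], [1.3, 1.2], [0.6, 0.3], [-0.8, 0.3], [-0.2, 0.4], [-0.2, 0.6], [-1.1, -0.3], [0.2, -1.2], [0.3, 0.7], [0.9, -0.2], [0.1, 0.7]]
[ 4.026e+01 -1.900e-01  5.499e+01 -2.900e-01  7.060e+00  1.000e-02
  0.000e+00  0.000e+00]
[ 3.786e+01 -1.458e+01  4.197e+01  3.900e-01  5.540e+00  3.000e-01
  1.000e-02  6.000e-02]
```

View pics/w10d.png

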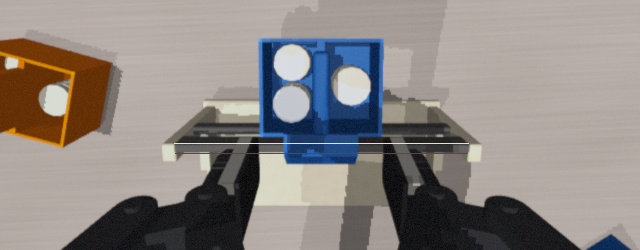

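The caddy hangs by its lip, but it is nose-down by a few degrees. I'll move the arm away so all the cameras can measure it properly.

Request:
{"fn": "carry_out", "kwargs": {
  "increments": [
    [[-0.01,0.02,-0.01],[0,0,0],0.4],
    [[-0.015,0.035,-0.005],[0,0,0],0.4],
    [[-0.015,0.035,0],[0,0,0],0.4],
    [[-0.015,0.035,0],[0,0,0],0.4],
    [[-0.015,0.035,0],[0,0,0],0.4],
    [[-0.015,0.035,0],[0,0,0],0.4],
    [[-0.015,0.035,0],[0,0,0],0.4],
    [[-0.015,0.035,0],[0,0,0],0.4],
    [[-0.01,0.02,0],[0,0,0],0.4],
    [[0,0,0],[0,0,0],0.4]
  ]
}}

```text
time: 13.4
tool_pos: [409.6, -314.0, 254.6]
tcp_rot: [-179.5, -4.4, -2.3]
ft_force: [0.1, 0.1, -0.3]
finger_gap: 51.2
```

```bash
python3 - <<'E'
from inh import *
print(r.sense()["tool_pos"])
for n in ("top","scene","wrist"):
    w=r.snapshot(n); pickle.dump(w,open(n+"11.pkl","wb")); cv2.imwrite("pics/%s11.png"%n,w["image"])
w=pickle.load(open("scene11.pkl","rb"))
cv2.imwrite("pics/s11c.png",cv2.resize(w["image"][230:320,215:315],None,fx=6,fy=6,interpolation=cv2.INTER_CUBIC))
w=pickle.load(open("top11.pkl","rb"))
cv2.imwrite("pics/t11c.png",cv2.resize(w["image"][105:195,260:360],None,fx=6,fy=6,interpolation=cv2.INTER_CUBIC))
E
```

```text
[ 409.62590403 -314.02156887  254.60426712]
```

View pics/top11.png

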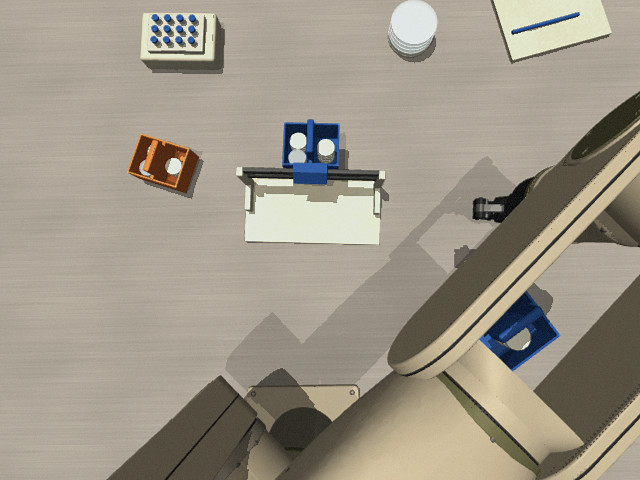

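View pics/t11c.png

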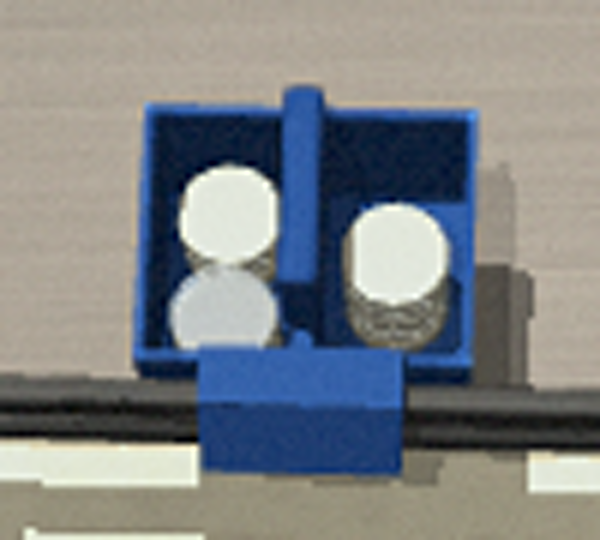

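View pics/s11c.png

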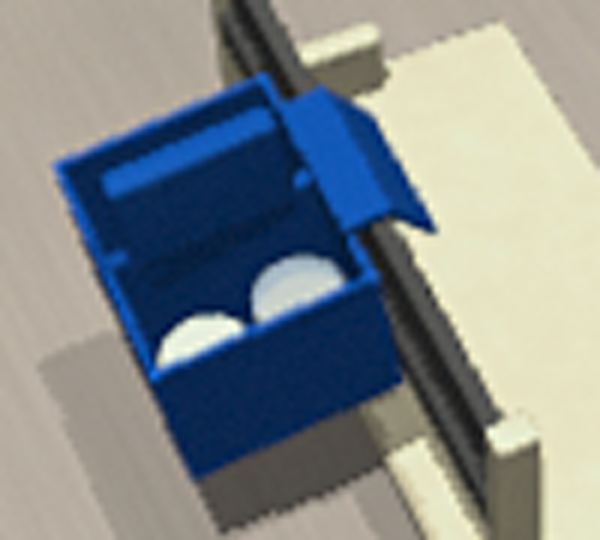

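View pics/wrist11.png

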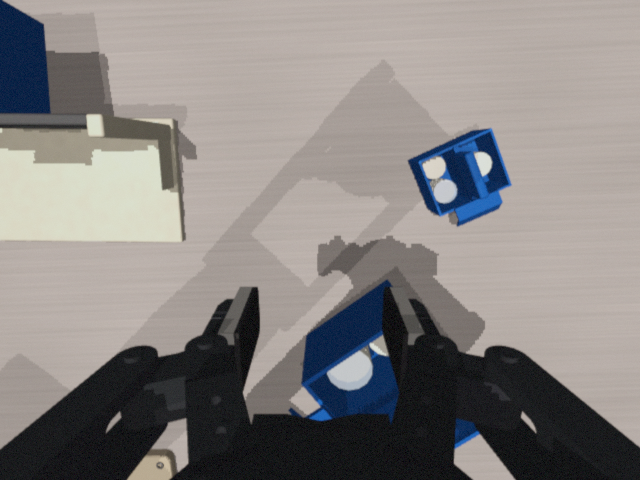

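```bash
cat > f11.py <<'E'
from inh import *
p=np.load("R.npy"); Rz=Ro.from_euler("z",p[2])
s=pickle.load(open("scene11.pkl","rb"));t=pickle.load(open("top11.pkl","rb"));w=pickle.load(open("wrist10.pkl","rb"))
Pw=np.array([(40,50,65),(40,-50,65),(-40,-50,65),(-40,50,65),(30,6,105),(30,-6,105),(-69,30,46),(-69,-30,46)],float)
uw=un([(162,64),(573,64),(568,385),(165,385),(342,104),(390,104),(253,473),(481,473)],3.3,(210,170))
Ps=np.array([(40,50,65),(-40,50,65),(40,-50,65),(-40,-50,65),(40,50,0),(-40,50,0)],float)
us=un([(155,377),(380,272),(60,165),(265,77),(195,475),(403,380)],6,(215,230))
Pt=np.array([(40,50,65),(40,-50,65),(-40,-50,65),(-40,50,65),(30,6,105),(30,-6,105),(-30,6,105),(-30,-6,105),(-69,30,46),(-69,-30,46),(-40,50,0),(-40,-50,0)],float)
ut=un([(147,104),(479,111),(470,369),(134,363),(283,88),(324,88),(277,282),(317,282),(202,472),(402,474),(134,376),(470,382)],6,(260,105))
def f(q,ww,ws,wt,b=(-.4,1.1)):
    R=Rz*Ro.from_euler("xyz",q[3:6],degrees=True); o=Rz.apply(q[:3])+[p[0],p[1],0]
    return np.r_[ww*(proj(w,R.apply(Pw)+o)-uw).ravel(),ws*(proj(s,R.apply(Ps)+o)-us-b).ravel(),wt*(proj(t,R.apply(Pt)+o)-ut).ravel()]
if __name__=="__main__":
  for W in((1,1,1),(1,1e-3,1e-3),(0,1,1),(0,.01,1)):
    q=least_squares(f,[44,0,64,0,0,0],args=W,loss="soft_l1"); print(W,q.x.round(2)); 
    if sum(W)>2: print(f(q.x,*W).reshape(-1,2).round(1).tolist())
  for th,z in((0,64),(3.8,61),(6.8,59)):
    q=least_squares(lambda a:f([a[0],a[1],z,0,th,a[2]],1,1,1),[44,0,0]); print(th,z,q.x,q.cost)
E
python3 f11.py
```

```text
(1, 1, 1) [43.45  0.51 60.2   0.07  5.38  0.11]
[[-1.3, -1.3], [-0.0, -1.5], [-0.1, -0.2], [-0.3, 0.0], [-1.4, 0.3], [1.4, 0.3], [-0.1, 0.3], [-0.7, 0.2], [-0.3, -0.0], [0.0, 0.6], [-1.3, -0.7], [0.4, -1.1], [-0.5, 0.8], [0.6, 0.4], [-0.0, 0.1], [0.2, 0.1], [0.6, -0.1], [0.1, -0.4], [0.4, -0.7], [0.5, -0.5], [0.1, 0.4], [0.5, 0.6], [0.3, 0.5], [0.3, 0.9], [3.7, 8.3], [0.2, 8.5]]
(1, 0.001, 0.001) [ 4.160e+01 -2.300e-01  5.724e+01 -3.300e-01  6.220e+00 -1.000e-02]
(0, 1, 1) [44.85  2.53 61.27  1.09  4.39  0.62]
(0, 0.01, 1) [5.170e+01 2.320e+00 5.277e+01 5.900e-01 1.120e+00 2.000e-02]
0 64 [50.51290822  0.66282147  0.25899215] 119.52926993736973
3.8 61 [45.72963176  0.53078601  0.08836372] 79.50874315735204
6.8 59 [ 4.20025433e+01  4.48960136e-01 -3.88811860e-02] 103.63580908157287
```

```bash
python3 - <<'E'
from inh import *
a=pickle.load(open("s0.pkl","rb")); b=pickle.load(open("top11.pkl","rb"))["image"]
m=lambda i:(lambda h:cv2.moments(cv2.inRange(h,(3,150,60),(15,255,255)),True))(cv2.cvtColor(i[100:220,100:220],cv2.COLOR_BGR2HSV))
for i in(a["top"]["image"],b): q=m(i); print(q["m10"]/q["m00"],q["m01"]/q["m00"])
s1=pickle.load(open("scene10.pkl","rb"))["image"];s2=r.snapshot("scene")["image"]
print(r.sense()["ft_force"],r.sense()["time"]); print(r.hand_in())
E
```

```text
62.506830601092894 62.43897996357013
62.55036297640653 62.45372050816697
[0.23649588 0.65531333 0.13010195] 13.6
the job is handed in; nothing more can be done
None
```

The blue caddy is hung on the rail and the job was handed in at about 13.6 s. I picked the middle-sized blue caddy up by its fin, hooked its lip over the top bar and swung it down. I then let go and moved the arm clear.

**Hooking:** I held it for about 0.3 s with the lip at about z 137 mm and x +1.6 mm in the rail frame. The front was tipped up about 20°. That tilt includes about 5° of slip in the grip, which I measured and corrected for; I raised the grip to 120 N to stop it.

**Last checks:**

| Check | Measured | Limit |
|---|---|---|
| Caddy origin in front of rail | about 43.5 mm | 34 to 56 mm |
| Along the rail from its middle | about 0.5 mm | within 60 mm |
| Caddy origin above bench | about 60 mm | 56 to 72 mm |
| Tilt, nose down | about 5° | 10° |
| Out of square with rail | about 0.1° | 10° |
| Orange caddy's shift in the top view | under 0.1 pixel | 30 mm |
| Force on the wrist | about 0 N (gripper clear) | touches nothing |

**What disagreed:**
- **Fits:** The different camera fits did not agree closely. Those I trust put the height between 57 and 61 mm and the nose-down tilt between 4 and 6°. The lip resting on the bar implies at least about 59 mm. Two weaker fits gave heights of about 55 mm (wrist, with or without the scene view) and 53 mm (top view almost alone), which is below the limit.
- **Tilt:** The caddy hangs slightly nose-down rather than exactly level. I put this down to the slot being 12 mm wide on an 8 mm bar.

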